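# Load the inspection nests

### The job

Put each of the four machined parts (the loose dark sleeve, the square flange, the blue manifold and the red angle block) into the yellow-rimmed nest whose outline matches it, so that it sits upright and flat on the nest's floor inside the rim. Set each part down gently, do not drop it, and leave the brass setting master standing where it is.

Things in the scene. Friction and masses are not known exactly. Their poses are not given: they have to be found in the camera images.
- sleeve: Stepped round sleeve of dark steel, standing upright: foot 44 mm diameter up to 30 mm, then a taper to a neck 36 mm diameter from 33 mm to the top at 70 mm; black bore mark on top. About 0.35 kg. The only dark one: the short bright rings in basket and bins are other stock. Origin: centre of its underside, z up.
- flange: Bright steel square flange lying flat: plate 54 x 54 mm, 16 mm thick, sides along its x and y, with a round boss 34 mm diameter rising from the plate's middle to 46 mm. About 0.4 kg. Origin: centre of its underside, z up.
- manifold: Blue rectangular manifold block with three brass ports on top: 100 mm along its x, 26 mm along its y, 44 mm high. About 0.34 kg. Origin: centre of its underside, z up.
- angle: Red L-shaped angle block lying flat, 75 x 75 mm overall, legs 28 mm wide, 44 mm high, three dark holes on top, about 0.4 kg. Origin: centre of the 75 x 75 mm square at the underside, z up. One leg lies along x (x -37.5 to 37.5, y -37.5 to -9.5 mm), the other along y (x -37.5 to -9.5, y -37.5 to 37.5 mm); the +x +y quarter is empty.
- round_nest: Round nest for the sleeve. Fixed to the bench. Origin: centre of its underside. Black floor 4 mm above the bench; yellow rim 5 mm thick, its top 12 mm above the bench. Inside diameter 60 mm, outside 70 mm.
- square_nest: Square nest for the flange. Fixed to the bench. Origin: centre of its underside. Black floor 4 mm above the bench; yellow rim 5 mm thick, its top 12 mm above the bench. Inside 70 x 70 mm, outside 80 x 80 mm, sides along its x and y; the flange may go in any way round that fits.
- slot_nest: Long rectangular nest for the manifold. Fixed to the bench. Origin: centre of its underside. Black floor 4 mm above the bench; yellow rim 5 mm thick, its top 12 mm above the bench. Inside 116 mm along its x, 42 mm along its y; outside 126 x 52 mm. The manifold fits either way round.
- angle_nest: L-shaped nest for the angle block. Fixed to the bench. Origin: centre of its underside. Black floor 4 mm above the bench; yellow rim 5 mm thick, its top 12 mm above the bench. Inside, the block's own outline 8 mm larger all round; outside 101 x 101 mm. The block is centred when its origin and x axis agree with the nest's, and fits only that way round.
- master: Brass setting master, a small stepped round gauge standing loose among the parts: 34 mm diameter to 22 mm, then 24 mm diameter, 34 mm high. Not to be moved. Origin: centre of its underside. Not listed, in the same row between the things: an amber jar 30 mm across, 55 mm high, and a white block 30 x 22 x 35 mm.
Mind the look-alikes: they are no part of the job. What is shaped like the slot_nest but brown is not meant.

How it is judged:
By the outcome, as a careful person would: the job done as asked, in the order asked, and still so for the second after the job is handed in, with the robot touching nothing.
It also fails if it takes over 93 s, if anything falls off the work surface, if the arm or the gripper's body presses on something with over 40 N, if the wrist force passes 120 N, or if a joint passes its speed limit or range.

### The arm

A 7-joint arm with a two-finger parallel gripper is mounted at the origin on the work surface. World frame = base frame: x ahead of the robot, y to its left, z up, the work surface at z = 0. Lengths are in m, angles in rad, forces in N, time in s.
With the tool pointing down it reaches from about 0.4 to 0.875 m from the base axis. Payload 19.3 kg.
Tool frame: the origin (TCP) lies midway between the tips of the shut fingers; the grasp point (between the pads) lies bot.pinch_z behind it (bot.pinch_z is the distance from the TCP to the grasp point, in m); z points along the fingers, y is the line along which they close (so a half turn about z gives the same grasp; the last joint's range is limited). The gripper opens to 85 mm and grips with 20 to 120 N. Pads are 22 mm wide; open, the fingers measure 114 mm over their backs; the gripper's body (76 mm by 85 mm) begins 54 mm behind the grasp point. The pads swing forward as they close: fully open they stand 13 mm farther back than shut.
Start: joints at [-1.379, 0.521, -0.036, 1.599, 0.021, 1.021, -0.113], TCP at [0.162, 0.604, 0.194] pointing down, gripper open.
Joint ranges: [-2.91, 2.91], [-0.3, 2.13], [-1.5, 1.42], [0.17, 2.43], [-1.26, 4.41], [0.16, 1.93], [-2.52, 2.52]. Speed limits (rad/s): [1.89, 1.89, 2.39, 2.39, 3.01, 3.01, 3.01].

### API

Orientations are given as [roll, pitch, yaw] about the fixed x, y, z axes, in that order (R = Rz(yaw) Ry(pitch) Rx(roll)).
In Python, from workcell import readout, grab_frame, camera_info, workorder, bot gives the robot as it stands. The module is installed in compiled form; this text tells all that it offers.
- The arm moves only by the tool drive_tool, never from a script. Its argument "targets" is a list of rows, each an object of numbers: "dx", "dy", "dz": the shift along the tool's x, y, z as a fraction of full scale; "yaw": the turn about the tool's z as a fraction of full scale; "fingers": the closure, from 0 (fully open) to 1 (shut). In form: [{"dx": .., "dy": .., "dz": .., "yaw": .., "fingers": ..}, ...]. A call has 1 to 20 rows; each row shifts and turns the commanded pose from where the row before left it, along the tool's axes as they then stand; what a row does not reach is not made up. Full scale, the value 1, is 0.1 m for a shift and 90 degrees for a turn. A row lasts 1/10 s, in which the tool goes at most 50 mm and 8.59 degrees, less where a joint would pass 70% of its speed; a pose out of reach is approached as far as the arm can. A call with a number of a shift or a turn outside -1 to 1 is refused whole. A call with a gripper value outside its range is refused whole. The fingers move at their own pace and stop on an object; "squeeze" is the grip in N (left out, the last holds). Time passes only in rows, so rows that do not move let the fingers close. It gives the time, the measured TCP pose, the force, the opening and the grip force at its end, in the units of the state.
- readout.observe(): the state, without advancing time (a new reading comes with each control period).
- grab_frame(name): name is "scene" or "side" or "wrist"; returns the picture (400x640x3 uint8, blue, green, red); there is no depth.
- camera_info(name): a dict with "fx", "fy", "cx", "cy" (pixels), "D" ([k1, k2, p1, p2, k3] as OpenCV has them; the pictures are not rectified), "T" (4x4, takes a point from camera to world coordinates); the wrist camera has in their place "hand_eye" (4x4, takes a point from camera to tool coordinates, whose origin is the TCP and whose axes are the flange's). Camera axes: x right, y up, looking along -z (the intrinsics and any distortion apply to the point x, -y, -z); pixel columns grow to the right and rows downward; lengths in m; the calibration is good to about 2 mm. A picture is of the moment at which its call begins: read the wrist's pose just before it. camera_info takes no time and is no camera call.
- workorder.job_done(): hands the job in; it is judged then, once.
The state is a dict: "clock": time; "qpos": joint angles; "qd": joint speeds; "joint_efforts": joint torques, N m; "position": TCP position; "tool_rot": TCP orientation; "force": force on the tool from outside, world axes, zero at the start; "moment": the same for the moment, N m; "grip_width": finger opening in m; "finger_force": force on a finger pad.
Only numpy, scipy, OpenCV 4.12 (cv2) and the standard library are available. Lean on these libraries where they do the work, as an engineer would, in place of code of your own. Each camera call takes 0.05 s, during which the arm holds its last target. There are 200 camera calls.

## Working session

There is one attempt and no reset: what is moved stays moved. The work goes in short steps, Python scripts to look and compute and a tool call to move; the robot and the scene stay as the last step left them, time stands still between calls to the robot, and variables do not carry over. Pictures are saved under pics/ and viewed, at most 14 in all, crops included, and the job is handed in when it is done.

Besides the shell and the picture viewer there is one more tool, called after ">>>" by a JSON object that holds its "method" and its "body". drive_tool: Moves the arm, as the interface text tells. Shift numbers are shares of 0.1 m and turn numbers shares of 90 degrees, none past 1 either way. Its arguments: {"type":"object","properties":{"targets":{"type":"array","items":{"type":"object","properties":{"dx":{"type":"number","minimum":-1,"maximum":1},"dy":{"type":"number","minimum":-1,"maximum":1},"dz":{"type":"number","minimum":-1,"maximum":1},"yaw":{"type":"number","minimum":-1,"maximum":1},"fingers":{"type":"number"}}}},"squeeze":{"type":"number"}},"required":["targets"]}

```bash
mkdir -p pics; python3 - <<'E'
from workcell import readout, grab_frame, camera_info, workorder, bot
import cv2,numpy as np
np.set_printoptions(precision=4,suppress=True)
print(readout.observe()); print(bot.pinch_z)
for n in("scene","side","wrist"):
    cv2.imwrite(f"pics/{n}0.png",grab_frame(n)); print(n,camera_info(n))
E
```

```text
{'clock': 0.0, 'qpos': array([-1.3792,  0.522 , -0.0363,  1.6   ,  0.0212,  1.0211, -0.1128]), 'qd': array([ 0.0017,  0.0014,  0.0004,  0.001 ,  0.0005, -0.0006, -0.0021]), 'joint_efforts': array([  0.002 , -92.7111,   1.9808, -36.9942,   0.0179,   0.0083,
         0.    ]), 'position': array([0.1617, 0.6033, 0.193 ]), 'tool_rot': array([-3.1405,  0.0001,  2.8798]), 'force': array([ 0.7315, -0.2797, -0.0676]), 'moment': array([ 0.0353, -0.0187, -0.0158]), 'finger_force': 0.0, 'grip_width': 0.0857850898121042}
0.0187
scene {'fx': 457.99763094721055, 'fy': 457.99763094721055, 'cx': 310.6932286857024, 'cy': 201.4460200209933, 'D': array([-0.0634,  0.    ,  0.    ,  0.    ,  0.    ]), 'T': array([[-0.0346, -0.6594,  0.751 ,  1.1997],
       [ 0.9992, -0.0363,  0.0142, -0.0427],
       [ 0.0179,  0.7509,  0.6602,  0.6953],
       [ 0.    ,  0.    ,  0.    ,  1.    ]])}
side {'fx': 468.99862701360036, 'fy': 468.99862701360036, 'cx': 313.22882301997237, 'cy': 193.82618427046447, 'D': array([-0.003,  0.   ,  0.   ,  0.   ,  0.   ]), 'T': array([[ 0.9705,  0.1671, -0.174 ,  0.2792],
       [-0.2409,  0.7093, -0.6625, -0.7663],
       [ 0.0127,  0.6848,  0.7286,  0.8433],
       [ 0.    ,  0.    ,  0.    ,  1.    ]])}
wrist {'fx': 307.88624607966, 'fy': 307.88624607966, 'cx': 317.4707492096757, 'cy': 200.96076540172567, 'D': array([-0.0225,  0.    ,  0.    ,  0.    ,  0.    ]), 'hand_eye': array([[-0.0008,  0.9583,  0.2856,  0.0723],
       [ 1.    ,  0.0006,  0.0006, -0.    ],
       [ 0.0004,  0.2856, -0.9583, -0.1805],
       [ 0.    ,  0.    ,  0.    ,  1.    ]])}
```

View images.

View pics/scene0.png

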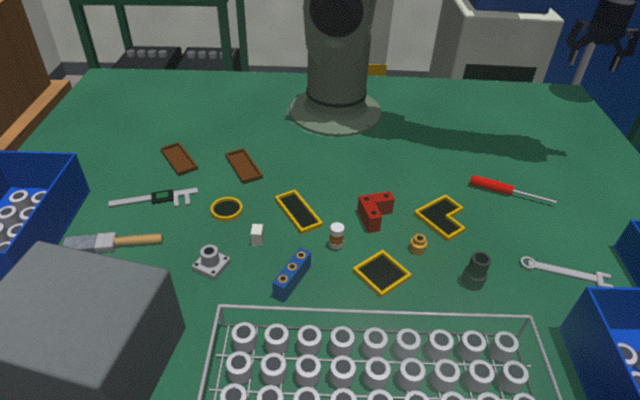

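View pics/side0.png

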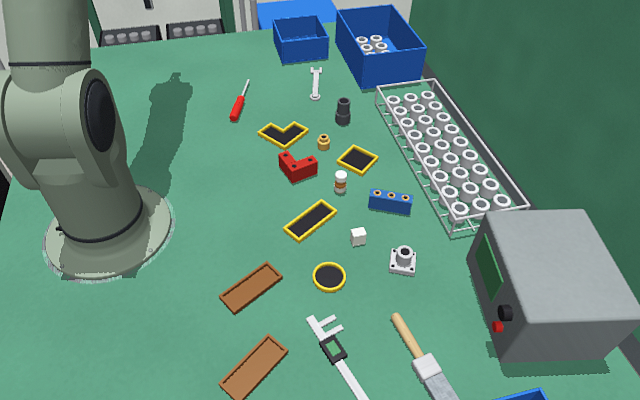

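Scene picture: sleeve (478,270), flange (210,262), manifold (292,274), angle (376,210), master (419,243). Nests are round (227,208), slot (298,210), square (382,272) and L (440,216). In the side picture: sleeve (343,111), flange (403,261), manifold (390,201), angle (297,166), master (323,142).

Look-alikes:
- Sleeve: bright rings in the basket (243,335 and others) and in the bins (15,200), plus the amber jar (337,236). I choose the only dark one, (478,270).
- Slot nest: brown trays (179,158) and (243,165). I choose the yellow one, (298,210).
- Flange: rings and the white block (257,235).
- Angle: red screwdriver (490,185).

```bash
cat > h.py <<'E'
import cv2,numpy as np
from scipy.spatial.transform import Rotation as Ro
from workcell import readout, grab_frame, camera_info
np.set_printoptions(precision=4,suppress=True)
def cam(n,s=None):
    c=camera_info(n)
    K=np.array([[c['fx'],0,c['cx']],[0,c['fy'],c['cy']],[0,0,1]])
    if n=='wrist':
        s=s or readout.observe(); T=np.eye(4); T[:3,:3]=Ro.from_euler('xyz',s['tool_rot']).as_matrix(); T[:3,3]=s['position']
        T=T@c['hand_eye']
    else: T=np.array(c['T'])
    return K,np.array(c['D']),T
def rays(C,p):
    K,D,T=C
    u=cv2.undistortPoints(np.asarray(p,float).reshape(-1,1,2),K,D).reshape(-1,2)
    d=np.c_[u[:,0],-u[:,1],-np.ones(len(u))]@T[:3,:3].T
    return T[:3,3],d/np.linalg.norm(d,axis=1)[:,None]
def plane(C,p,z):
    o,d=rays(C,p); return (o+d*((z-o[2])/d[:,2])[:,None])[:,:2]
def tri(obs):
    A=np.zeros((3,3));b=np.zeros(3)
    for C,p in obs:
        o,d=rays(C,[p]);P=np.eye(3)-np.outer(d[0],d[0]);A+=P;b+=P@o
    x=np.linalg.solve(A,b); r=[np.linalg.norm((np.eye(3)-np.outer(d,d))@(x-o)) for C,p in obs for o,d in [(lambda t:(t[0],t[1][0]))(rays(C,[p]))]]
    return x,max(r)
def proj(C,X):
    K,D,T=C; x=(np.atleast_2d(X)-T[:3,3])@T[:3,:3]; x[:,1:]*=-1
    return cv2.projectPoints(x,np.zeros(3),np.zeros(3),K,D)[0].reshape(-1,2)
def mask(im,lo,hi): return cv2.inRange(cv2.cvtColor(im,cv2.COLOR_BGR2HSV),np.array(lo),np.array(hi))
def blobs(m,amin=30):
    cs,_=cv2.findContours(m,cv2.RETR_EXTERNAL,cv2.CHAIN_APPROX_NONE)
    return sorted([c.reshape(-1,2) for c in cs if cv2.contourArea(c)>amin],key=lambda c:-cv2.contourArea(c.reshape(-1,1,2)))
E
python3 - <<'E'
from h import *
S,D=cam('scene'),cam('side')
o=dict(sleeve=((478,258),(343,101)),flange=((210,250),(404,250)),manif=((292,261),(391,193)),angle=((370,203),(288,158)),master=((419,236),(323,136)),round=((227,208),(329,276)),slot=((298,210),(310,220)),square=((382,271),(357,159)),anglen=((440,216),(283,133)),jar=((337,226),(341,173)),white=((257,227),(359,232)))
for k,(a,b) in o.items(): print(k,*tri([(S,a),(D,b)]))
m={}
im=cv2.imread('pics/scene0.png')
c=np.hstack([cv2.resize(im[225:300,440:520],None,fx=4,fy=4),cv2.resize(im[225:300,170:290],None,fx=4,fy=4)])
w=cv2.imread('pics/wrist0.png')
cv2.imwrite('pics/c1.png',c[:, :800])
E
```

```text
sleeve [0.6295 0.2582 0.0714] 0.0012982209383849233
flange [ 0.6151 -0.2437  0.0485] 0.0005437715049849493
manif [ 0.6424 -0.0867  0.0559] 0.002217188576975018
angle [0.4421 0.0805 0.0429] 0.011995930437275253
master [0.5474 0.1647 0.0391] 0.00048611426529292446
round [ 0.453  -0.2437  0.0092] 0.0013567182773320384
slot [ 0.4506 -0.0854  0.0089] 0.001217579935357226
square [0.6195 0.087  0.0113] 0.001170043927491609
anglen [0.4526 0.2314 0.0111] 0.0017599697903353658
jar [ 0.5476 -0.0019  0.0593] 0.0003215769145523601
white [ 0.5402 -0.1656  0.0383] 0.003110715611471474
```

View pics/c1.png

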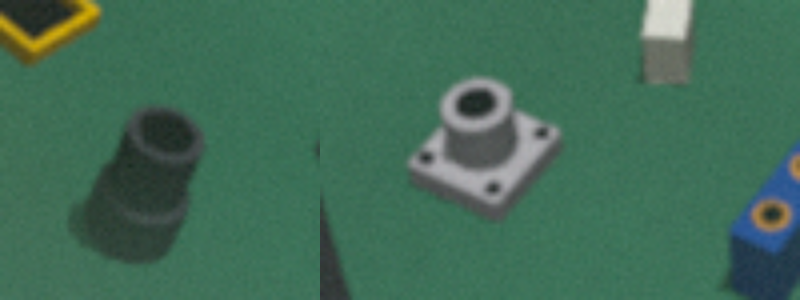

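View pics/wrist0.png

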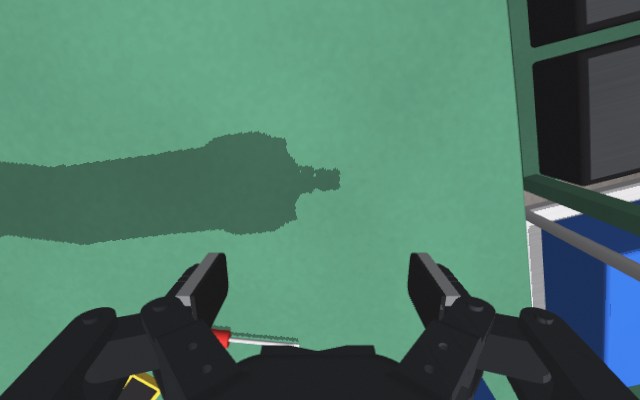

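The crop confirms the dark stepped sleeve and the flange with its boss. The wrist picture shows the fingers at the bottom and image-up as tool +x. Next I go to a survey pose with yaw=π.

>>> {"method": "drive_tool", "body": {"targets": [{"yaw": -0.0833, "dz": -0.1}, {"yaw": -0.0834, "dz": -0.1}, {"dx": -0.28, "dy": -0.34, "dz": -0.06}, {"dx": -0.28, "dy": -0.34, "dz": -0.06}, {"dx": -0.28, "dy": -0.34, "dz": -0.06}, {"dx": -0.28, "dy": -0.34, "dz": -0.06}, {"dx": -0.28, "dy": -0.34, "dz": -0.06}, {"dx": -0.28, "dy": -0.34, "dz": -0.06}, {"dx": -0.28, "dy": -0.34, "dz": -0.06}, {"dx": -0.28, "dy": -0.34, "dz": -0.06}, {"dx": -0.28, "dy": -0.34, "dz": -0.06}, {"dx": -0.28, "dy": -0.34, "dz": -0.06}, {"dx": -0.28, "dy": -0.34, "dz": -0.06}, {"dx": -0.28, "dy": -0.34, "dz": -0.06}, {"dx": -0.28, "dy": -0.34, "dz": -0.06}, {"dx": -0.28, "dy": -0.34, "dz": -0.06}, {}, {}, {}]}}

```text
invalid input
```

>>> {"method": "drive_tool", "body": {"targets": [{"dx": 0, "dy": 0, "dz": -0.1, "yaw": -0.0833, "fingers": 0}, {"dx": 0, "dy": 0, "dz": -0.1, "yaw": -0.0834, "fingers": 0}]}}

```text
clock: 0.35
position: [0.1616, 0.6034, 0.2134]
tool_rot: [-3.141, -0.0, -3.136]
force: [0.0, -0.0, -0.7]
grip_width: 0.0856
finger_force: 0.0
```

>>> {"method": "drive_tool", "body": {"targets": [{"dx": -0.28, "dy": -0.34, "dz": -0.06, "yaw": 0, "fingers": 0}, {"dx": -0.28, "dy": -0.34, "dz": -0.06, "yaw": 0, "fingers": 0}, {"dx": -0.28, "dy": -0.34, "dz": -0.06, "yaw": 0, "fingers": 0}, {"dx": -0.28, "dy": -0.34, "dz": -0.06, "yaw": 0, "fingers": 0}, {"dx": -0.28, "dy": -0.34, "dz": -0.06, "yaw": 0, "fingers": 0}, {"dx": -0.28, "dy": -0.34, "dz": -0.06, "yaw": 0, "fingers": 0}, {"dx": -0.28, "dy": -0.34, "dz": -0.06, "yaw": 0, "fingers": 0}, {"dx": -0.28, "dy": -0.34, "dz": -0.06, "yaw": 0, "fingers": 0}, {"dx": -0.28, "dy": -0.34, "dz": -0.06, "yaw": 0, "fingers": 0}, {"dx": -0.28, "dy": -0.34, "dz": -0.06, "yaw": 0, "fingers": 0}, {"dx": -0.28, "dy": -0.34, "dz": -0.06, "yaw": 0, "fingers": 0}, {"dx": -0.28, "dy": -0.34, "dz": -0.06, "yaw": 0, "fingers": 0}, {"dx": -0.28, "dy": -0.34, "dz": -0.06, "yaw": 0, "fingers": 0}, {"dx": -0.28, "dy": -0.34, "dz": -0.06, "yaw": 0, "fingers": 0}, {"dx": 0, "dy": 0, "dz": 0, "yaw": 0, "fingers": 0}, {"dx": 0, "dy": 0, "dz": 0, "yaw": 0, "fingers": 0}]}}

```text
clock: 1.95
position: [0.5539, 0.1269, 0.2972]
tool_rot: [-3.141, -0.001, 3.14]
force: [-0.2, 0.9, 0.0]
grip_width: 0.0857
finger_force: 0.0
```

```bash
python3 - <<'E'
from h import *
import pickle
s=readout.observe(); im=grab_frame('wrist'); cv2.imwrite('pics/w1.png',im); pickle.dump(s,open('w1.pkl','wb')); print(s['clock'],s['position'],s['tool_rot'],s['qpos'])
E
```

```text
1.95 [0.5539 0.1269 0.2972] [-3.1414 -0.0006  3.1398] [-0.4366  0.339   0.1445  1.6227 -0.0517  1.1843  1.2882]
```

View pics/w1.png

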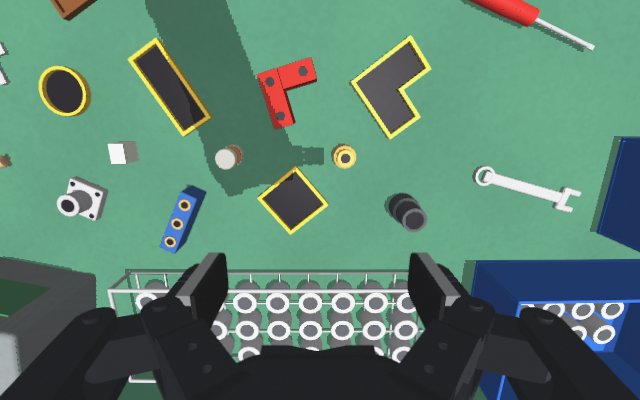

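The wrist picture shows every part and nest: sleeve top (413,217), flange boss (68,205), manifold (183,218), angle (287,90). Nests are round (64,91), slot (169,87), square (293,200) and L (393,88). Next I take a second wrist view, 0.24 m to the side.

>>> {"method": "drive_tool", "body": {"targets": [{"dx": 0, "dy": -0.48, "dz": 0, "yaw": 0, "fingers": 0}, {"dx": 0, "dy": -0.48, "dz": 0, "yaw": 0, "fingers": 0}, {"dx": 0, "dy": -0.48, "dz": 0, "yaw": 0, "fingers": 0}, {"dx": 0, "dy": -0.48, "dz": 0, "yaw": 0, "fingers": 0}, {"dx": 0, "dy": -0.48, "dz": 0, "yaw": 0, "fingers": 0}, {"dx": 0, "dy": 0, "dz": 0, "yaw": 0, "fingers": 0}, {"dx": 0, "dy": 0, "dz": 0, "yaw": 0, "fingers": 0}]}}

```text
clock: 2.7
position: [0.5535, -0.1119, 0.2974]
tool_rot: [3.141, -0.0, 3.141]
force: [0.2, 1.2, 0.3]
grip_width: 0.0855
finger_force: 0.0
```

```bash
python3 - <<'E'
from h import *
import pickle
s=readout.observe(); im=grab_frame('wrist'); cv2.imwrite('pics/w2.png',im); pickle.dump(s,open('w2.pkl','wb')); print(s['clock'],s['position'],s['tool_rot'])
W=[cam('wrist',pickle.load(open(f'w{i}.pkl','rb'))) for i in(1,2)]
for i in(1,2):
    im=cv2.imread(f'pics/w{i}.png'); C=W[i-1]
    ms=dict(yellow=mask(im,(22,120,90),(34,255,255)),red=mask(im,(0,120,70),(6,255,255))|mask(im,(174,120,70),(180,255,255)),blue=mask(im,(105,110,70),(122,255,255)),brass=mask(im,(10,80,70),(24,255,255)))
    for k,m in ms.items():
        for c in blobs(m,60):
            if c[:,1].max()>262: continue
            print(i,k,cv2.contourArea(c),c.mean(0),plane(C,[c.mean(0)],.012 if k=='yellow' else .044)[0])
E
```

```text
2.7 [ 0.5535 -0.1119  0.2974] [ 3.1411 -0.0003  3.1413]
1 yellow 4090.5 [394.2553  86.3234] [0.4498 0.2362]
1 yellow 3467.0 [170.2664  87.2336] [ 0.4496 -0.0843]
1 yellow 2451.5 [292.894  199.9669] [0.6185 0.0875]
1 yellow 1948.0 [64.0694 90.6042] [ 0.4521 -0.2413]
1 red 2033.5 [285.4976  89.6019] [0.4559 0.0841]
1 red 907.0 [505.8333   8.1389] [0.3583 0.3638]
1 blue 3185.0 [624.609  194.8947] [0.6023 0.5854]
1 blue 1411.0 [182.0974 218.2662] [ 0.6373 -0.0771]
1 brass 438.0 [185.3211  85.0684] [ 0.4493 -0.0492]
1 brass 399.0 [344.0455 156.0758] [0.5448 0.1639]
1 brass 309.5 [66.3978  4.7204] [ 0.3512 -0.1903]
1 brass 161.5 [52.2126 89.0394] [ 0.4519 -0.2321]
1 brass 144.5 [155.6378  84.9568] [ 0.4487 -0.0892]
1 brass 130.5 [82.5437 91.7282] [ 0.456  -0.1906]
1 brass 74.0 [184.     204.5357] [ 0.6157 -0.0715]
1 brass 74.0 [  3.25   161.4062] [ 0.5497 -0.3299]
1 brass 72.5 [176.7778 223.2963] [ 0.6454 -0.0863]
1 brass 70.0 [285.72 175.6 ] [0.5726 0.0808]
1 brass 67.5 [169.7407 241.2963] [ 0.6749 -0.1013]
2 yellow 4233.5 [556.4498  88.3133] [0.4503 0.2334]
2 yellow 3280.5 [335.3242  86.2557] [ 0.4493 -0.0867]
2 yellow 2487.5 [442.4161 199.5714] [0.6178 0.0854]
2 yellow 1905.0 [225.5     88.9571] [ 0.4525 -0.2438]
2 yellow 219.0 [503.4167 156.8056] [0.5499 0.1717]
2 red 2379.0 [459.2     90.7174] [0.4567 0.0775]
2 blue 1309.5 [334.5034 219.2653] [ 0.639  -0.0868]
2 brass 1726.5 [226.8248  89.1898] [ 0.4548 -0.233 ]
2 brass 687.5 [124.2774 164.7518] [ 0.556  -0.3893]
2 brass 390.0 [502.65  157.775] [0.5465 0.1513]
2 brass 247.0 [570.7083  91.1157] [0.4558 0.2302]
2 brass 233.0 [242.0571   4.0143] [ 0.3541 -0.2061]
2 brass 200.0 [537.521   85.5504] [0.4492 0.1829]
2 brass 66.0 [324.8571 241.5   ] [ 0.6752 -0.1011]
2 brass 63.0 [335.3529 223.3529] [ 0.6456 -0.0855]
```

View pics/w2.png

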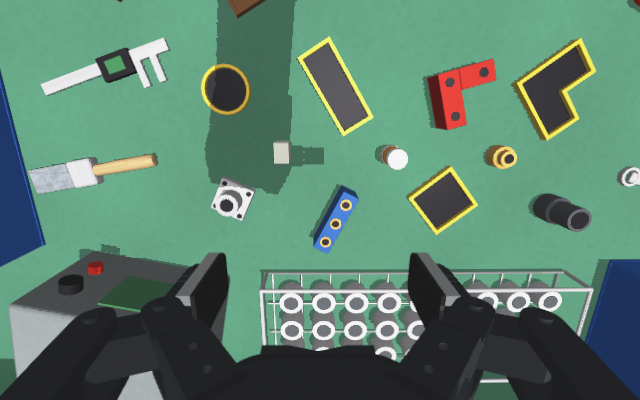

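```bash
cat > meas.py <<'E'
from h import *
import pickle
W=[cam('wrist',pickle.load(open(f'w{i}.pkl','rb'))) for i in(1,2)]
I=[cv2.imread(f'pics/w{i}.png') for i in(1,2)]
def near(i,xy,z,m,amin=60):
    p=proj(W[i],[[*xy,z]])[0]; return min(blobs(m,amin),key=lambda c:np.linalg.norm(c.mean(0)-p))
for k,xy in dict(round=(.4525,-.2425),slot=(.45,-.0855),square=(.618,.0865),anglen=(.45,.235)).items():
    cc=[near(i,xy,.012,mask(I[i],(18,100,80),(36,255,255)),300) for i in(0,1)]
    cen=[]
    for i in (0,1):
        c=plane(W[i],cc[i],.012); (cx,cy),(w,h),a=cv2.minAreaRect(c.astype(np.float32)*1000)
        cen.append(proj(W[i],[[cx/1e3,cy/1e3,.012]])[0]); print(k,i,'c',cx,cy,'wh',w,h,'ang',a)
    print('   tri',*tri(list(zip(W,cen))))
def darkblobs(i,xyz,r,th,amin=8):
    p=proj(W[i],[xyz])[0].round().astype(int); g=cv2.cvtColor(I[i],cv2.COLOR_BGR2GRAY); m=np.zeros_like(g)
    cv2.circle(m,tuple(int(v) for v in p),r,255,-1); m&=np.where(g<th,255,0).astype(np.uint8)
    cs,_=cv2.findContours(m,cv2.RETR_LIST,cv2.CHAIN_APPROX_NONE)
    return [(cv2.contourArea(c),cv2.minEnclosingCircle(c)[0]) for c in cs if cv2.contourArea(c)>amin]
def pr(n,l):print(n,[(a,tuple(np.round(p,1))) for a,p in l])
for i in(0,1):
    pr(f'flange{i}',darkblobs(i,(.615,-.244,.02),32,75,3)); pr(f'sleeve{i}',darkblobs(i,(.6295,.258,.07),16,38)); pr(f'angle{i}',darkblobs(i,(.456,.081,.044),42,70,12))
    m=mask(I[i],(8,80,60),(28,255,255)); pr(f'manif{i}',[(cv2.contourArea(c),cv2.minEnclosingCircle(c)[0]) for c in blobs(m,20) if np.linalg.norm(c.mean(0)-proj(W[i],[[.642,-.085,.044]])[0])<38])
E
python3 meas.py
```

```text
round 0 c 452.6274719238281 -241.09149169921875 wh 76.14019012451172 67.66845703125 ang 89.24565887451172
round 1 c 453.1425476074219 -243.87184143066406 wh 69.59654235839844 69.15313720703125 ang 41.89289474487305
   tri [ 0.4525 -0.2454  0.0065] 0.00026290281691268786
slot 0 c 451.0586242675781 -84.25067901611328 wh 128.2557373046875 55.87397384643555 ang 31.557313919067383
slot 1 c 451.61376953125 -85.71729278564453 wh 126.21792602539062 52.56305694580078 ang 31.567378997802734
   tri [ 0.4511 -0.0856  0.0091] 0.00028018149837749396
square 0 c 619.69384765625 87.20603942871094 wh 81.25038146972656 82.05928802490234 ang 39.385475158691406
square 1 c 619.5560302734375 85.31634521484375 wh 84.70484924316406 81.14952850341797 ang 39.55608367919922
   tri [0.6207 0.0869 0.0083] 6.501091808068987e-05
anglen 0 c 453.572265625 243.4868927001953 wh 101.53042602539062 102.47663879394531 ang 36.919734954833984
anglen 1 c 454.0390319824219 240.63919067382812 wh 105.11434936523438 107.3064193725586 ang 36.69871139526367
   tri [0.4535 0.2449 0.0064] 0.00023861254735237135
flange0 [(4.0, (np.fl
[... 156 characters left out ...]
loat64(183.3)))]
sleeve0 []
angle0 [(83.0, (np.float64(304.5), np.float64(100.5)))]
manif0 [(74.0, (np.float64(184.2), np.float64(204.4))), (72.5, (np.float64(177.0), np.float64(223.0))), (67.5, (np.float64(169.9), np.float64(240.9)))]
flange1 [(5.0, (np.float64(239.0), np.float64(215.7))), (94.5, (np.float64(226.3), np.float64(205.1))), (5.0, (np.float64(248.3), np.float64(194.0))), (6.5, (np.float64(224.0), np.float64(182.5)))]
sleeve1 []
angle1 [(481.0, (np.float64(439.8), np.float64(101.7))), (39.5, (np.float64(483.7), np.float64(71.8)))]
manif1 [(78.5, (np.float64(345.7), np.float64(204.9))), (75.5, (np.float64(335.1), np.float64(223.3))), (70.0, (np.float64(325.0), np.float64(241.5)))]
```

Second wrist picture: flange boss (227,204), manifold (335,223), angle (460,90), sleeve top (577,217), round nest (225,89), slot nest (335,86). Next I segment the sleeve bore and the angle's holes more precisely.

```bash
cat > meas2.py <<'E'
from meas import *
print('-----')
F=[[(91,215.5),(67.5,205),(96.5,194),(72.3,183.3)],[(239,215.7),(226.3,205.1),(248.3,194),(224,182.5)]]
for a,b in zip(*F): print('fl',*tri([(W[0],a),(W[1],b)]))
M=[[(184.2,204.4),(177,223),(169.9,240.9)],[(345.7,204.9),(335.1,223.3),(325,241.5)]]
for a,b in zip(*M): print('mf',*tri([(W[0],a),(W[1],b)]))
H=[]
for i in(0,1):
    p=proj(W[i],[[.456,.081,.044]])[0].astype(int); h,s,v=cv2.split(cv2.cvtColor(I[i],cv2.COLOR_BGR2HSV)); r=I[i][:,:,2]
    cr=r[p[1]-45:p[1]+45,p[0]-45:p[0]+45]; print('R hist',np.histogram(cr[(mask(I[i],(0,100,40),(8,255,255))|mask(I[i],(172,100,40),(180,255,255)))[p[1]-45:p[1]+45,p[0]-45:p[0]+45]>0],bins=10))
    g=cv2.cvtColor(I[i],cv2.COLOR_BGR2GRAY); p=proj(W[i],[[.6295,.258,.071]])[0].astype(int); print('sl',p); print(g[p[1]-14:p[1]+15:2,p[0]-16:p[0]+17:2])
cv2.imwrite('pics/c2.png',np.hstack([cv2.resize(I[0][40:140,240:330],None,fx=4,fy=4),cv2.resize(I[1][40:140,415:510],None,fx=4,fy=4)]))
E
python3 meas2.py | sed -n '/-----/,$p'
```

```text
-----
fl [ 0.6421 -0.2366  0.018 ] 0.00024214716460103914
fl [ 0.6155 -0.2463  0.0468] 0.0002508741091454926
fl [ 0.6062 -0.2193  0.0191] 0.0002666592002237472
fl [ 0.589  -0.2562  0.0166] 0.00020456408485746832
mf [ 0.6157 -0.0708  0.0451] 0.00046491796578433854
mf [ 0.6451 -0.0859  0.0442] 0.00026315932088396876
mf [ 0.6746 -0.1009  0.0443] 0.0004193887764744897
R hist (array([  70,   68,   20,   36,  245,   38,   32,   27,   89, 1346]), array([ 75. ,  91.7, 108.4, 125.1, 141.8, 158.5, 175.2, 191.9, 208.6,
       225.3, 242. ]))
sl [411 219]
[[ 67  69  52  48  50  50  50  50  51  51  52  73 119 147 146 145 144]
 [ 70  54  48  48  49  51  50  50  49  50  51  51  75 144 145 145 145]
 [ 69  46  46  47  49  49  50  58 100 109 116 115 101 104 145 144 146]
 [ 64  46  46  46  48  52  95 121 121  98 107 112 121 119 121 145 145]
 [ 64  44  46  47  48  94 120  98  67  64  64  65  73 109 117 131 146]
 [ 66  43  45  45  72 119  95  64  65  65  65  64  65  68 107 120 148]
 [ 66  41  45  46 114 112  61  65  64  65  64  63  64  64  93 118 142]
 [ 85  65  43  54 119 100  65  64  63  63  63  64  64
[... 1064 characters left out ...]
 46  46  47  66 116  85  52  52  52  51  51  55 111 116 145]
 [ 44  45  46  46  46 113  83  50  51  51  52  52  51  52  59 114 143]
 [ 45  44  44  45  96 114  45  52  52  52  51  51  52  52  52 114 146]
 [ 44  44  45  45 113 113  51  52  52  52  51  52  51  52  59 115 148]
 [ 44  44  44  45 114 111  52  52  53  52  51  52  52  52  97 124 148]
 [ 43  42  44  44 115  77  52  52  52  51  52  52  52  65 111 146 146]
 [141  86  43  43 100 114  59  52  52  52  52  51  77 114 137 145 146]
 [145 145 142 100  44 114 114  66  52  52  59 106 114 144 146 147 146]
 [145 146 146 146 147 121 117 114 115 112 111 125 147 144 146 147 146]
 [147 147 145 145 148 147 146 145 144 146 147 148 146 143 146 145 146]]
```

View pics/c2.png

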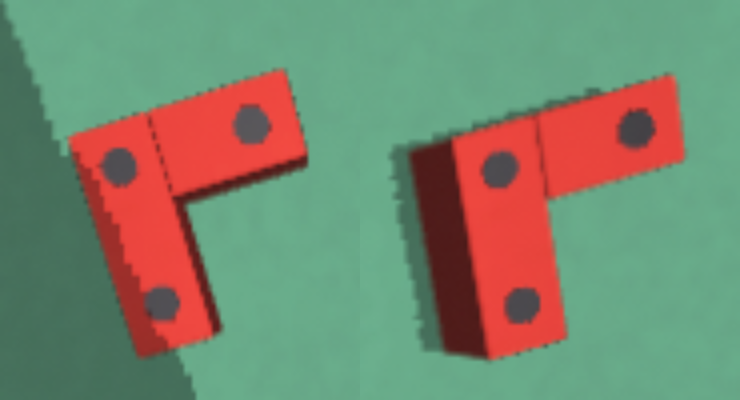

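Crop: the angle's holes are at about (270,81), (303,71) and (280,116) in w1, and (450,82), (484,72) and (455,116) in w2. Empty quarter faces lower right.

```bash
cat > meas3.py <<'E'
from meas import *
print('-----')
H=[[],[]]
for i,g in((0,[(270,81),(303,71),(280,116)]),(1,[(450,82),(484,72),(455,116)])):
    b,gg,r=[x.astype(int) for x in cv2.split(I[i])]
    m=((r-gg<45)&(r<130)).astype(np.uint8)*255; m[(gg-r)>8]=0
    n,L,st,ce=cv2.connectedComponentsWithStats(m)
    for q in g:
        j=L[q[1],q[0]]; H[i].append(ce[j]); print(q,st[j,4],ce[j])
P=[tri([(W[0],a),(W[1],b)]) for a,b in zip(*H)]
for x in P: print('an',*x)
for a in(1,2): d=P[a][0]-P[0][0]; print('leg',np.degrees(np.arctan2(d[1],d[0])),np.linalg.norm(d[:2]))
b=[]
for i,q in((0,(412,220)),(1,(577,220))):
    g=cv2.cvtColor(I[i],cv2.COLOR_BGR2GRAY); n,L,st,ce=cv2.connectedComponentsWithStats((g<88).astype(np.uint8),connectivity=4); j=L[q[1],q[0]]; print(st[j],ce[j]); b.append(ce[j])
print('sleeve',*tri(list(zip(W,b))))
# top outline of angle from red
for i in(0,1):
    m=mask(I[i],(0,120,125),(8,255,255))|mask(I[i],(172,120,125),(180,255,255)); c=near(i,(.456,.081),.044,m,300)
    print('red',cv2.minAreaRect((plane(W[i],c,.044)*1000).astype(np.float32)))
    m=mask(I[i],(100,90,100),(125,255,255)); c=near(i,(.645,-.086),.044,m,300)
    print('blue',cv2.minAreaRect((plane(W[i],c,.044)*1000).astype(np.float32)))
E
python3 meas3.py | sed -n '/-----/,$p'
```

```text
-----
(270, 81) 59 [269.4407  81.0339]
(303, 71) 62 [302.4032  70.8871]
(280, 116) 57 [279.9298 115.4737]
(450, 82) 57 [449.614   81.9474]
(484, 72) 61 [483.7049  71.8525]
(455, 116) 57 [455.2982 115.8246]
an [0.4454 0.0633 0.0442] 0.000303086363912929
an [0.4329 0.107  0.0445] 3.258173544974764e-05
an [0.4892 0.0757 0.0451] 6.573439073275416e-06
leg 106.00837258848932 0.04554935120878402
leg 15.84022574527914 0.045501120218148255
[406 212  18  17 246] [414.3659 220.1098]
[570 212  19  17 249] [579.3534 220.0281]
sleeve [0.6316 0.263  0.0698] 4.373010312146362e-05
red ((461.4572448730469, 92.35821533203125), (74.2760009765625, 74.355712890625), 16.079727172851562)
blue ((644.774658203125, -85.00450134277344), (26.278440475463867, 100.77078247070312), 62.88654708862305)
red ((461.6199951171875, 91.66678619384766), (74.53713989257812, 74.52665710449219), 15.807130813598633)
blue ((644.9768676757812, -86.05845642089844), (25.921802520751953, 99.8155746459961), 63.05522918701172)
```

Measured so far, with triangulated heights matching the text:

| Part | x, y (m) | yaw (°) | height (m) |
|---|---|---|---|
| sleeve | .6316, .263 | – | .070 |
| flange | .6155, −.2463 | 64.6 | .047 |
| manifold | .645, −.0857 | −27.1 | .044 |
| angle | .4615, .092 | 15.9 | .0445 |

| Nest | x, y (m) | yaw (°) |
|---|---|---|
| round | .453, −.2433 | – |
| square | .6196, .0865 | 39.5 |
| slot | .4513, −.0852 | 31.6 |
| L | .4537, .243 | 36.8 |

I go to the sleeve first.

>>> {"method": "drive_tool", "body": {"squeeze": 60, "targets": [{"dx": -0.087, "dy": 0.4165, "dz": 0.15, "yaw": 0, "fingers": 0}, {"dx": -0.087, "dy": 0.4165, "dz": 0.15, "yaw": 0, "fingers": 0}, {"dx": -0.087, "dy": 0.4165, "dz": 0.15, "yaw": 0, "fingers": 0}, {"dx": -0.087, "dy": 0.4165, "dz": 0.15, "yaw": 0, "fingers": 0}, {"dx": -0.087, "dy": 0.4165, "dz": 0.15, "yaw": 0, "fingers": 0}, {"dx": -0.087, "dy": 0.4165, "dz": 0.15, "yaw": 0, "fingers": 0}, {"dx": -0.087, "dy": 0.4165, "dz": 0.15, "yaw": 0, "fingers": 0}, {"dx": -0.087, "dy": 0.4165, "dz": 0.15, "yaw": 0, "fingers": 0}, {"dx": -0.087, "dy": 0.4165, "dz": 0.15, "yaw": 0, "fingers": 0}, {"dx": 0, "dy": 0, "dz": 0, "yaw": 0, "fingers": 0}, {"dx": 0, "dy": 0, "dz": 0, "yaw": 0, "fingers": 0}, {"dx": 0, "dy": 0, "dz": 0, "yaw": 0, "fingers": 0}]}}

```text
clock: 3.95
position: [0.6316, 0.263, 0.1628]
tool_rot: [-3.142, 0.0, -3.141]
force: [-0.0, -0.4, -0.2]
grip_width: 0.0857
finger_force: 0.0
```

>>> {"method": "drive_tool", "body": {"targets": [{"dx": 0, "dy": 0, "dz": 0.35, "yaw": 0, "fingers": 0}, {"dx": 0, "dy": 0, "dz": 0.35, "yaw": 0, "fingers": 0}, {"dx": 0, "dy": 0, "dz": 0.3, "yaw": 0, "fingers": 0}, {"dx": 0, "dy": 0, "dz": 0.15, "yaw": 0, "fingers": 0}, {"dx": 0, "dy": 0, "dz": 0.09, "yaw": 0, "fingers": 0}, {"dx": 0, "dy": 0, "dz": 0, "yaw": 0, "fingers": 0}, {"dx": 0, "dy": 0, "dz": 0, "yaw": 0, "fingers": 0.3}, {"dx": 0, "dy": 0, "dz": 0, "yaw": 0, "fingers": 0.4}, {"dx": 0, "dy": 0, "dz": 0, "yaw": 0, "fingers": 0.5}, {"dx": 0, "dy": 0, "dz": 0, "yaw": 0, "fingers": 0.6}, {"dx": 0, "dy": 0, "dz": 0, "yaw": 0, "fingers": 0.8}, {"dx": 0, "dy": 0, "dz": 0, "yaw": 0, "fingers": 1}, {"dx": 0, "dy": 0, "dz": 0, "yaw": 0, "fingers": 1}, {"dx": 0, "dy": 0, "dz": 0, "yaw": 0, "fingers": 1}, {"dx": 0, "dy": 0, "dz": 0, "yaw": 0, "fingers": 1}]}}

```text
clock: 5.45
position: [0.6321, 0.2625, 0.0386]
tool_rot: [-3.142, -0.0, -3.142]
force: [-0.3, 0.4, 0.1]
grip_width: 0.0001
finger_force: 0.0
```

```bash
python3 - <<'E'
from h import *
w=grab_frame('wrist'); s=grab_frame('side')
cv2.imwrite('pics/c3.png',np.hstack([w[:, 120:520],cv2.resize(s[60:160,290:390],(400,400))]))
E
```

```text
(no output)
```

View pics/c3.png

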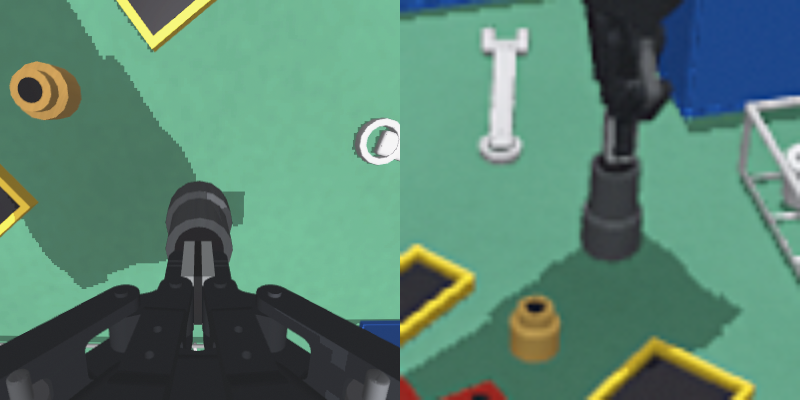

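The fingers closed on nothing: they stand just beyond the sleeve on its +x side. The sleeve appears still to be upright where it was. I check the fingertip against the reported TCP.

```bash
python3 - <<'E'
from h import *
s=readout.observe(); p=s['position']; print(p,s['tool_rot'])
W=cam('wrist',s)
for n in('scene','side','wrist'):
    C=cam(n,s); print(n,'tcp',proj(C,[p])[0],'pinch',proj(C,[p+[0,0,.0187]])[0],'sleeve top/foot',proj(C,[[.6316,.263,.07],[.6316,.263,0]]).tolist())
a=grab_frame('scene'); b=grab_frame('side')
a0=cv2.imread('pics/scene0.png')
q=lambda im,x,y,h:cv2.resize(im[y-h:y+h,x-h:x+h],(400,400),interpolation=cv2.INTER_NEAREST)
cv2.imwrite('pics/c4.png',np.hstack([q(a,478,260,40),q(a0,478,260,40)]))
for n,f,now,box in(('scene','pics/scene0.png',a,(262,296,450,505)),('side','pics/side0.png',b,(108,130,325,362))):
    for im in(cv2.imread(f),now):
        y0,y1,x0,x1=box; g=im[y0:y1,x0:x1].astype(int); m=((abs(g.max(2)-g.min(2))<14)&(g.max(2)<110)); yy,xx=np.nonzero(m); print(n,m.sum(),xx.mean()+x0,yy.mean()+y0)
E
```

```text
[0.6321 0.2625 0.0386] [-3.1415 -0.     -3.1416]
scene tcp [476.5376 270.2591] pinch [479.1451 263.7149] sleeve top/foot [[481.15078413018693, 258.9561440371497], [471.5600694371766, 282.97846086268726]]
side tcp [343.0022 109.9941] pinch [343.395  104.5624] sleeve top/foot [[343.44700702016974, 100.72728095921312], [342.0055214151879, 120.78006506267135]]
wrist tcp [317.8327 229.1866] pinch [317.8417 241.4105] sleeve top/foot [[318.74604527821367, 250.39858599210135], [318.4546452795968, 209.3290715489688]]
scene 152 478.89473684210526 269.1381578947368
scene 292 476.2671232876712 271.15410958904107
side 216 342.375 115.91203703703704
side 220 342.3818181818182 115.92727272727272
```

View pics/c4.png

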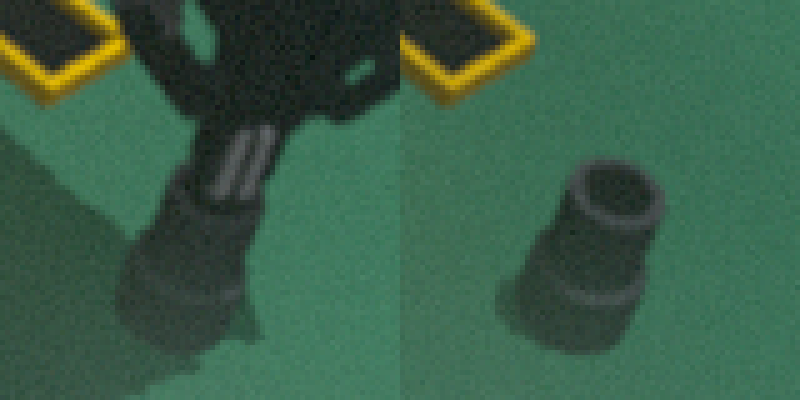

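The scene crop shows the sleeve unmoved at (478,270), with the shut fingertips appearing at the height of its top (about (484,259)). The real tips therefore seem to end some 30 mm behind the reported TCP. I lift clear and triangulate the tips.

>>> {"method": "drive_tool", "body": {"targets": [{"dx": 0, "dy": 0, "dz": -0.2, "yaw": 0, "fingers": 1}, {"dx": 0, "dy": 0, "dz": -0.4, "yaw": 0, "fingers": 1}, {"dx": 0, "dy": 0, "dz": -0.4, "yaw": 0, "fingers": 1}, {"dx": 0, "dy": 0, "dz": 0, "yaw": 0, "fingers": 1}, {"dx": 0, "dy": 0, "dz": 0, "yaw": 0, "fingers": 1}]}}

```text
clock: 6.15
position: [0.6324, 0.2627, 0.1394]
tool_rot: [3.141, 0.001, -3.142]
force: [0.1, 0.2, -0.4]
grip_width: -0.0004
finger_force: 0.0
```

```bash
python3 - <<'E'
from h import *
s=readout.observe(); p=s['position']; print(p)
out=[]
for n in('scene','side','wrist'):
    im=grab_frame(n); cv2.imwrite(f'pics/{n}_t.png',im); C=cam(n,s)
    pts=[proj(C,[p+[0,0,z]])[0] for z in(0,.0187,.035)]
    h=40; x,y=[int(round(v)) for v in pts[1]]; print(n,(x-h,y-h),[q.round(1) for q in pts])
    c=cv2.resize(im[y-h:y+h,x-h:x+h],(266,266),interpolation=cv2.INTER_NEAREST); cv2.circle(c,tuple(int(round((v-o+h)*266/80)) for v,o in zip(pts[0],(x,y))),3,(0,0,255),-1); out.append(c)
cv2.imwrite('pics/c5.png',np.hstack(out))
E
```

```text
[0.6324 0.2627 0.1394]
scene (455, 185) [array([491.7, 232.7]), array([494.7, 225. ]), array([497.4, 218. ])]
side (306, 33) [array([345.3,  79.3]), array([345.8,  73.2]), array([346.2,  67.7])]
wrist (278, 201) [array([317.8, 229.2]), array([317.9, 241.5]), array([317.9, 254.4])]
```

View pics/c5.png

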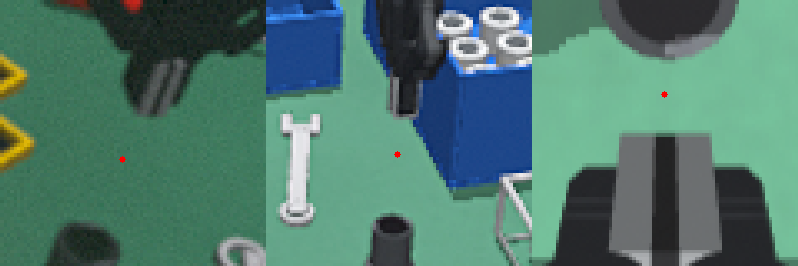

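```bash
python3 - <<'E'
from h import *
s=readout.observe(); p=s['position']
im={n:cv2.imread(f'pics/{n}_t.png') for n in('scene','side','wrist')}
C={n:cam(n,s) for n in im}
o=dict(scene=(501,218.5),side=(347.5,67.7),wrist=(318,241))
for c in(('scene','side'),('scene','wrist'),('side','wrist'),('scene','side','wrist')):
    x,r=tri([(C[n],o[n]) for n in c]); print(c,x-p,r)
# sleeve bore check with fixed cams at current pose vs wrist
g=cv2.cvtColor(im['wrist'],cv2.COLOR_BGR2GRAY); n,L,st,ce=cv2.connectedComponentsWithStats((g<90).astype(np.uint8),connectivity=4)
for j in range(1,n):
    if 200<st[j,4]<4000 and abs(ce[j][0]-318)<60 and ce[j][1]<230: print(st[j],ce[j],plane(C['wrist'],[ce[j]],.07))
for n in('scene','side'):
    print(n,'pred sleeve top',proj(C[n],[[.6316,.263,.07]])[0])
g=cv2.cvtColor(im['side'],cv2.COLOR_BGR2GRAY); print(g[94:112,332:356])
E
```

```text
('scene', 'side') [0.0046 0.0039 0.0372] 0.0023979092601305423
('scene', 'wrist') [-0.0042  0.0044  0.0323] 0.00470359417929474
('side', 'wrist') [-0.001  -0.0002  0.035 ] 0.0058959778295670714
('scene', 'side', 'wrist') [-0.      0.003   0.0346] 0.0072154670462745655
[ 245    0   77   46 1680] [279.8446  15.4214] [[0.4939 0.2351]]
[ 296  161   45   57 1818] [317.456  189.5292] [[0.6229 0.262 ]]
scene pred sleeve top [481.1508 258.9561]
side pred sleeve top [343.447  100.7273]
[[145 143 143 145 143 144 143 144 145 146 146 146 146 146 147 146 147 146
  146 146 147 147 147 147]
 [142 142 144 143 143 143 144 145 145 147 149 149 150 148 147 146 146 147
  147 146 145 147 146 148]
 [143 144 144 144 144 145 144 147 151 155 153 139 145 154 152 149 148 146
  147 147 146 146 146 148]
 [143 144 145 147 146 147 150 149 128 114 107  89  96 114 129 147 152 149
  148 148 148 147 146 146]
 [145 144 143 145 146 147 140 102  70  40  35  31  31  41  73 119 139 143
  148 148 147 148 147 146]
 [145 145 143 144 147 148 122  50  26  23  26  26  25  27  29  65 108 135
  147 148 147 147 147 146]
 [146 145 14
[... 500 characters left out ...]
46 146 149 144  89  43  56  59  56  60  63  62  62  59  54  49  79
  138 150 145 144 146 145]
 [144 145 146 149 144  89  45  55  59  60  59  61  60  59  59  56  49  80
  138 150 147 144 145 146]
 [143 143 146 150 143  89  45  56  58  60  59  60  61  60  59  58  45  77
  137 151 148 148 147 146]
 [145 144 146 152 145  73  48  57  59  61  59  59  59  59  59  56  46  89
  153 151 149 146 147 146]
 [145 145 148 147 122  65  50  56  60  59  59  60  60  60  57  56  43  98
  159 149 147 147 147 147]
 [145 146 148 147 109  45  52  59  60  59  59  61  61  61  59  55  44  88
  152 149 147 147 147 146]
 [146 148 145 129  99  35  51  58  60  60  60  60  62  58  59  53  44  77
  139 149 146 145 146 146]]
```

The shut tips really sit about 35 mm above the reported TCP, while lateral offset is about 0. I allow for that: the sleeve grasp goes to TCP z ≈ 0.003.

>>> {"method": "drive_tool", "body": {"targets": [{"dx": 0, "dy": 0, "dz": 0, "yaw": 0, "fingers": 0}, {"dx": 0, "dy": 0, "dz": 0, "yaw": 0, "fingers": 0}, {"dx": 0, "dy": 0, "dz": 0, "yaw": 0, "fingers": 0}, {"dx": 0, "dy": 0, "dz": 0.2, "yaw": 0, "fingers": 0}, {"dx": 0, "dy": 0, "dz": 0.2, "yaw": 0, "fingers": 0}, {"dx": 0, "dy": 0, "dz": 0.3, "yaw": 0, "fingers": 0}, {"dx": 0, "dy": 0, "dz": 0.3, "yaw": 0, "fingers": 0}, {"dx": 0, "dy": 0, "dz": 0.2, "yaw": 0, "fingers": 0}, {"dx": 0, "dy": 0, "dz": 0.16, "yaw": 0, "fingers": 0}, {"dx": 0, "dy": 0, "dz": 0, "yaw": 0, "fingers": 0.3}, {"dx": 0, "dy": 0, "dz": 0, "yaw": 0, "fingers": 0.4}, {"dx": 0, "dy": 0, "dz": 0, "yaw": 0, "fingers": 0.5}, {"dx": 0, "dy": 0, "dz": 0, "yaw": 0, "fingers": 0.6}, {"dx": 0, "dy": 0, "dz": 0, "yaw": 0, "fingers": 0.8}, {"dx": 0, "dy": 0, "dz": 0, "yaw": 0, "fingers": 1}, {"dx": 0, "dy": 0, "dz": 0, "yaw": 0, "fingers": 1}, {"dx": 0, "dy": 0, "dz": 0, "yaw": 0, "fingers": 1}]}}

```text
clock: 8.0
position: [0.6329, 0.2629, 0.0041]
tool_rot: [3.141, 0.002, -3.142]
force: [-2.0, 0.5, 8.7]
grip_width: 0.0338
finger_force: 59.1
```

>>> {"method": "drive_tool", "body": {"targets": [{"dx": 0, "dy": 0, "dz": -0.05, "yaw": 0, "fingers": 1}, {"dx": 0, "dy": 0, "dz": -0.15, "yaw": 0, "fingers": 1}, {"dx": 0, "dy": 0, "dz": -0.3, "yaw": 0, "fingers": 1}, {"dx": 0, "dy": 0, "dz": -0.3, "yaw": 0, "fingers": 1}, {"dx": 0, "dy": 0, "dz": -0.2, "yaw": 0, "fingers": 1}, {"dx": 0, "dy": 0, "dz": 0, "yaw": 0, "fingers": 1}, {"dx": 0, "dy": 0, "dz": 0, "yaw": 0, "fingers": 1}]}}

```text
clock: 8.7
position: [0.632, 0.2626, 0.1029]
tool_rot: [3.141, 0.0, -3.142]
force: [0.6, -0.0, -3.9]
grip_width: 0.0337
finger_force: 60.6
```

>>> {"method": "drive_tool", "body": {"targets": [{"dx": 0.07, "dy": -0.2, "dz": 0, "yaw": 0, "fingers": 1}, {"dx": 0.123, "dy": -0.35, "dz": 0, "yaw": 0, "fingers": 1}, {"dx": 0.148, "dy": -0.42, "dz": 0, "yaw": 0, "fingers": 1}, {"dx": 0.148, "dy": -0.42, "dz": 0, "yaw": 0, "fingers": 1}, {"dx": 0.148, "dy": -0.42, "dz": 0, "yaw": 0, "fingers": 1}, {"dx": 0.148, "dy": -0.42, "dz": 0, "yaw": 0, "fingers": 1}, {"dx": 0.148, "dy": -0.42, "dz": 0, "yaw": 0, "fingers": 1}, {"dx": 0.148, "dy": -0.42, "dz": 0, "yaw": 0, "fingers": 1}, {"dx": 0.148, "dy": -0.42, "dz": 0, "yaw": 0, "fingers": 1}, {"dx": 0.148, "dy": -0.42, "dz": 0, "yaw": 0, "fingers": 1}, {"dx": 0.148, "dy": -0.42, "dz": 0, "yaw": 0, "fingers": 1}, {"dx": 0.123, "dy": -0.35, "dz": 0, "yaw": 0, "fingers": 1}, {"dx": 0.088, "dy": -0.25, "dz": 0, "yaw": 0, "fingers": 1}, {"dx": 0.047, "dy": -0.13, "dz": 0, "yaw": 0, "fingers": 1}, {"dx": 0, "dy": 0, "dz": 0, "yaw": 0, "fingers": 1}, {"dx": 0, "dy": 0, "dz": 0.2, "yaw": 0, "fingers": 1}, {"dx": 0, "dy": 0, "dz": 0.3, "yaw": 0, "fingers": 1}, {"dx": 0, "dy": 0, "dz": 0.2, "yaw": 0, "fingers": 1}, {"dx": 0, "dy": 0, "dz": 0.1, "yaw": 0, "fingers": 1}, {"dx": 0, "dy": 0, "dz": 0, "yaw": 0, "fingers": 1}]}}

```text
clock: 10.7
position: [0.4535, -0.2422, 0.0215]
tool_rot: [3.14, -0.002, -3.14]
force: [0.0, 0.1, -2.9]
grip_width: 0.0337
finger_force: 60.6
```

>>> {"method": "drive_tool", "body": {"targets": [{"dx": 0, "dy": -0.01, "dz": 0.05, "yaw": 0, "fingers": 1}, {"dx": 0, "dy": 0, "dz": 0.04, "yaw": 0, "fingers": 1}, {"dx": 0, "dy": 0, "dz": 0.03, "yaw": 0, "fingers": 1}, {"dx": 0, "dy": 0, "dz": 0.01, "yaw": 0, "fingers": 1}, {"dx": 0, "dy": 0, "dz": 0, "yaw": 0, "fingers": 1}]}}

```text
clock: 11.2
position: [0.4539, -0.2445, 0.0097]
tool_rot: [-3.142, 0.0, 3.142]
force: [0.2, -0.0, -3.2]
grip_width: 0.0338
finger_force: 60.6
```

>>> {"method": "drive_tool", "body": {"targets": [{"dx": 0, "dy": 0.006, "dz": 0.01, "yaw": 0, "fingers": 1}, {"dx": 0, "dy": 0, "dz": 0.01, "yaw": 0, "fingers": 1}, {"dx": 0, "dy": 0, "dz": 0.005, "yaw": 0, "fingers": 1}, {"dx": 0, "dy": 0, "dz": 0, "yaw": 0, "fingers": 1}]}}

```text
clock: 11.6
position: [0.4541, -0.2438, 0.008]
tool_rot: [3.142, 0.001, -3.142]
force: [-4.5, 4.6, 18.5]
grip_width: 0.0338
finger_force: 63.3
```

>>> {"method": "drive_tool", "body": {"targets": [{"dx": 0, "dy": 0, "dz": -0.005, "yaw": 0, "fingers": 1}, {"dx": 0, "dy": 0, "dz": 0, "yaw": 0, "fingers": 0.5}, {"dx": 0, "dy": 0, "dz": 0, "yaw": 0, "fingers": 0.3}, {"dx": 0, "dy": 0, "dz": 0, "yaw": 0, "fingers": 0}, {"dx": 0, "dy": 0, "dz": 0, "yaw": 0, "fingers": 0}, {"dx": 0, "dy": 0, "dz": 0, "yaw": 0, "fingers": 0}, {"dx": 0, "dy": 0, "dz": -0.2, "yaw": 0, "fingers": 0}, {"dx": 0, "dy": 0, "dz": -0.4, "yaw": 0, "fingers": 0}, {"dx": 0, "dy": 0, "dz": -0.4, "yaw": 0, "fingers": 0}, {"dx": -0.4, "dy": 0, "dz": -0.1, "yaw": 0, "fingers": 0}, {"dx": -0.4, "dy": 0, "dz": 0, "yaw": 0, "fingers": 0}, {"dx": -0.4, "dy": 0, "dz": 0, "yaw": 0, "fingers": 0}, {"dx": -0.4, "dy": 0, "dz": 0, "yaw": 0, "fingers": 0}, {"dx": 0, "dy": 0, "dz": 0, "yaw": 0, "fingers": 0}, {"dx": 0, "dy": 0, "dz": 0, "yaw": 0, "fingers": 0}]}}

```text
clock: 13.1
position: [0.6137, -0.2436, 0.1168]
tool_rot: [3.141, -0.001, -3.141]
force: [-0.6, -1.1, -0.7]
grip_width: 0.0858
finger_force: 0.0
```

```bash
python3 - <<'E'
from h import *
s=readout.observe(); im=grab_frame('wrist'); cv2.imwrite('pics/w3.png',im); C=cam('wrist',s); print(s['position'],s['tool_rot'],s['qpos'])
a=grab_frame('scene'); b=grab_frame('side')
cv2.imwrite('pics/c6.png',np.hstack([im[:400,150:480],cv2.resize(a[170:230,190:270],(320,240)).repeat(1,0)[:240].copy() if 0 else cv2.copyMakeBorder(cv2.resize(a[160:240,180:280],(400,320)),0,80,0,0,0)]))
g=cv2.cvtColor(im,cv2.COLOR_BGR2GRAY)
p=proj(C,[[.6155,-.2463,.046]])[0]; print(p)
E
```

```text
[ 0.6137 -0.2436  0.1168] [ 3.1415 -0.0011 -3.141 ] [ 0.2007  0.6653  0.1372  1.5726 -0.1067  0.9122  1.9458]
[314.6162 200.2148]
```

View pics/c6.png

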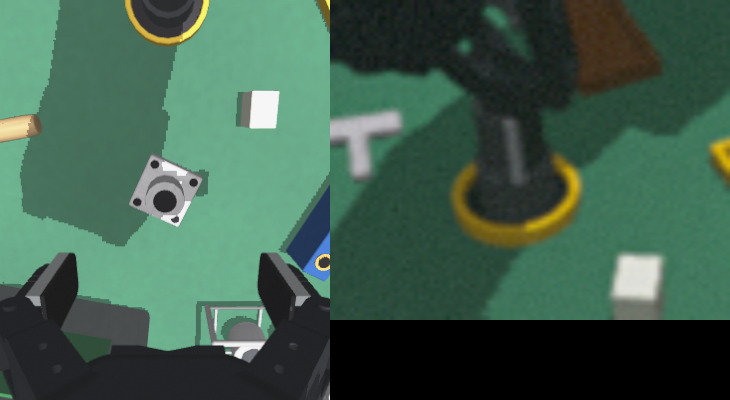

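Wrist crop: the sleeve stands inside the round nest at the top. The flange bore is at (315,201), as predicted (314.6,200.2). The grey instrument box is near, so I check its clearance.

```bash
python3 - <<'E'
from h import *
S,D=cam('scene'),cam('side')
print(*tri([(S,(168,266)),(D,(490,213))]))
print('basket',*tri([(S,(222,308)),(D,(452,213))]), *tri([(S,(532,318)),(D,(376,88))]))
E
```

```text
[ 0.7587 -0.2696  0.1629] 0.006193565716812499
basket [ 0.752  -0.1895  0.0639] 0.0054238186395879585 [0.7497 0.3246 0.0551] 0.0016263554987605922
```

>>> {"method": "drive_tool", "body": {"targets": [{"dx": -0.018, "dy": -0.027, "dz": 0.3, "yaw": 0, "fingers": 0}, {"dx": 0, "dy": 0, "dz": 0.4, "yaw": 0, "fingers": 0}, {"dx": 0, "dy": 0, "dz": 0.3, "yaw": 0, "fingers": 0}, {"dx": 0, "dy": 0, "dz": 0.2, "yaw": 0, "fingers": 0}, {"dx": 0, "dy": 0, "dz": 0.11, "yaw": 0, "fingers": 0}, {"dx": 0, "dy": 0, "dz": 0, "yaw": 0, "fingers": 0.3}, {"dx": 0, "dy": 0, "dz": 0, "yaw": 0, "fingers": 0.4}, {"dx": 0, "dy": 0, "dz": 0, "yaw": 0, "fingers": 0.5}, {"dx": 0, "dy": 0, "dz": 0, "yaw": 0, "fingers": 0.6}, {"dx": 0, "dy": 0, "dz": 0, "yaw": 0, "fingers": 0.8}, {"dx": 0, "dy": 0, "dz": 0, "yaw": 0, "fingers": 1}, {"dx": 0, "dy": 0, "dz": 0, "yaw": 0, "fingers": 1}, {"dx": 0, "dy": 0, "dz": 0, "yaw": 0, "fingers": 1}]}}

```text
clock: 14.55
position: [0.6163, -0.2464, -0.0119]
tool_rot: [-3.142, 0.001, -3.141]
force: [-2.6, 3.4, 13.1]
grip_width: 0.032
finger_force: 58.5
```

>>> {"method": "drive_tool", "body": {"targets": [{"dx": 0, "dy": 0, "dz": -0.05, "yaw": 0, "fingers": 1}, {"dx": 0, "dy": 0, "dz": -0.15, "yaw": 0, "fingers": 1}, {"dx": 0, "dy": 0, "dz": -0.3, "yaw": 0, "fingers": 1}, {"dx": 0, "dy": 0, "dz": -0.3, "yaw": 0, "fingers": 1}, {"dx": 0, "dy": 0, "dz": -0.1, "yaw": 0, "fingers": 1}, {"dx": 0, "dy": 0.2, "dz": 0, "yaw": 0, "fingers": 1}, {"dx": -0.02, "dy": 0.35, "dz": 0, "yaw": 0, "fingers": 1}, {"dx": -0.02, "dy": 0.42, "dz": 0, "yaw": 0, "fingers": 1}, {"dx": 0, "dy": 0.42, "dz": 0, "yaw": 0, "fingers": 1}, {"dx": 0, "dy": 0.42, "dz": 0, "yaw": 0, "fingers": 1}, {"dx": 0, "dy": 0.42, "dz": 0, "yaw": 0, "fingers": 1}, {"dx": 0, "dy": 0.42, "dz": 0, "yaw": 0, "fingers": 1}, {"dx": 0, "dy": 0.35, "dz": 0, "yaw": 0, "fingers": 1}, {"dx": 0, "dy": 0.2, "dz": 0, "yaw": 0, "fingers": 1}, {"dx": 0, "dy": 0.128, "dz": 0, "yaw": 0, "fingers": 1}, {"dx": 0, "dy": 0, "dz": 0, "yaw": 0.07, "fingers": 1}, {"dx": 0, "dy": 0, "dz": 0, "yaw": 0.08, "fingers": 1}, {"dx": 0, "dy": 0, "dz": 0, "yaw": 0.08, "fingers": 1}, {"dx": 0, "dy": 0, "dz": 0, "yaw": 0.049, "fingers": 1}, {"dx": 0, "dy": 0, "dz": 0, "yaw": 0, "fingers": 1}]}}

```text
clock: 16.55
position: [0.6194, 0.0854, 0.0764]
tool_rot: [-3.141, -0.0, 2.701]
force: [0.3, -0.1, -5.4]
grip_width: 0.032
finger_force: 60.7
```

```bash
python3 - <<'E'
from h import *
s=readout.observe(); print(s['position'],s['tool_rot'],s['force'],s['grip_width'])
im=grab_frame('wrist'); b=grab_frame('side'); cv2.imwrite('pics/c7.png',np.hstack([im[100:400,150:480],cv2.resize(b[120:180,300:400],(500,300))])[:, :800])
E
```

```text
[0.6194 0.0854 0.0764] [-3.1407 -0.      2.7012] [ 0.2661 -0.1124 -5.4402] 0.031963328135584536
```

View pics/c7.png

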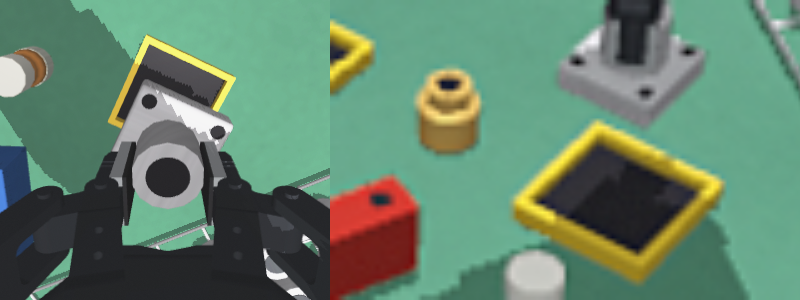

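The flange is held level, its plate sides parallel to the square nest's (both about 25° in the wrist view). I lower it.

>>> {"method": "drive_tool", "body": {"targets": [{"dx": 0, "dy": 0, "dz": 0.2, "yaw": 0, "fingers": 1}, {"dx": 0, "dy": 0, "dz": 0.3, "yaw": 0, "fingers": 1}, {"dx": 0, "dy": 0, "dz": 0.2, "yaw": 0, "fingers": 1}, {"dx": 0, "dy": 0, "dz": 0.08, "yaw": 0, "fingers": 1}, {"dx": 0, "dy": 0, "dz": 0.02, "yaw": 0, "fingers": 1}, {"dx": 0, "dy": 0, "dz": 0, "yaw": 0, "fingers": 1}, {"dx": 0, "dy": 0, "dz": 0.01, "yaw": 0, "fingers": 1}, {"dx": 0, "dy": 0, "dz": 0, "yaw": 0, "fingers": 1}]}}

```text
clock: 17.45
position: [0.6201, 0.0864, -0.0036]
tool_rot: [3.141, 0.001, 2.704]
force: [-0.4, 0.5, -5.1]
grip_width: 0.0323
finger_force: 60.6
```

>>> {"method": "drive_tool", "body": {"targets": [{"dx": 0, "dy": 0, "dz": 0.015, "yaw": 0, "fingers": 1}, {"dx": 0, "dy": 0, "dz": 0.01, "yaw": 0, "fingers": 1}, {"dx": 0, "dy": 0, "dz": 0.01, "yaw": 0, "fingers": 1}, {"dx": 0, "dy": 0, "dz": 0, "yaw": 0, "fingers": 1}]}}

```text
clock: 17.85
position: [0.6196, 0.0863, -0.0079]
tool_rot: [3.142, -0.0, 2.703]
force: [-1.1, 0.3, -2.8]
grip_width: 0.0316
finger_force: 60.9
```

>>> {"method": "drive_tool", "body": {"targets": [{"dx": 0, "dy": 0, "dz": 0.005, "yaw": 0, "fingers": 1}, {"dx": 0, "dy": 0, "dz": 0, "yaw": 0, "fingers": 1}, {"dx": 0, "dy": 0, "dz": 0, "yaw": 0, "fingers": 1}]}}

```text
clock: 18.15
position: [0.6196, 0.0863, -0.0079]
tool_rot: [3.141, -0.0, 2.703]
force: [-4.6, 0.1, 7.7]
grip_width: 0.032
finger_force: 61.9
```

>>> {"method": "drive_tool", "body": {"targets": [{"dx": 0, "dy": 0, "dz": -0.003, "yaw": 0, "fingers": 1}, {"dx": 0, "dy": 0, "dz": 0, "yaw": 0, "fingers": 0.5}, {"dx": 0, "dy": 0, "dz": 0, "yaw": 0, "fingers": 0.3}, {"dx": 0, "dy": 0, "dz": 0, "yaw": 0, "fingers": 0}, {"dx": 0, "dy": 0, "dz": 0, "yaw": 0, "fingers": 0}, {"dx": 0, "dy": 0, "dz": 0, "yaw": 0, "fingers": 0}, {"dx": 0, "dy": 0, "dz": -0.2, "yaw": 0, "fingers": 0}, {"dx": 0, "dy": 0, "dz": -0.4, "yaw": 0, "fingers": 0}, {"dx": 0, "dy": 0, "dz": -0.4, "yaw": 0.022, "fingers": 0}, {"dx": -0.2524, "dy": -0.3539, "dz": -0.1, "yaw": 0, "fingers": 0}, {"dx": -0.2524, "dy": -0.3539, "dz": 0, "yaw": 0, "fingers": 0}, {"dx": -0.2524, "dy": -0.3539, "dz": 0, "yaw": 0, "fingers": 0}, {"dx": -0.2524, "dy": -0.3539, "dz": 0, "yaw": 0, "fingers": 0}, {"dx": 0, "dy": 0, "dz": 0, "yaw": 0, "fingers": 0}, {"dx": 0, "dy": 0, "dz": 0, "yaw": 0, "fingers": 0}]}}

```text
clock: 19.65
position: [0.6448, -0.0869, 0.1018]
tool_rot: [-3.141, -0.0, 2.667]
force: [-0.4, 0.6, -0.7]
grip_width: 0.0858
finger_force: 0.0
```

```bash
python3 - <<'E'
from h import *
s=readout.observe(); C=cam('wrist',s); im=grab_frame('wrist'); cv2.imwrite('pics/w4.png',im); print(s['position'],s['tool_rot'],s['qpos'][6])
m=mask(im,(100,90,60),(125,255,255)); p=proj(C,[[.645,-.0857,.044]])[0]
for c in blobs(m,300):
    if np.linalg.norm(c.mean(0)-p)<60: print(cv2.minAreaRect((plane(C,c,.044)*1000).astype(np.float32)))
m=mask(im,(8,80,60),(28,255,255))
for c in blobs(m,30):
    if np.linalg.norm(c.mean(0)-p)<110: print(plane(C,[cv2.minEnclosingCircle(c)[0]],.044))
m=mask(im,(18,100,80),(36,255,255))
for c in blobs(m,300): print('yel',c.mean(0),plane(C,[c.mean(0)],.012))
E
```

```text
[ 0.6448 -0.0869  0.1018] [-3.1414 -0.0001  2.6667] 1.3263198972645063
((643.5994873046875, -84.77718353271484), (25.674100875854492, 101.62960815429688), 63.04524230957031)
[[ 0.6158 -0.0707]]
[[ 0.6452 -0.0857]]
[[ 0.6749 -0.1007]]
yel [489.1513  70.7059] [[0.6174 0.0858]]
yel [58.1348 78.5815] [[ 0.4583 -0.2343]]
yel [239.5509  21.3208] [[ 0.493  -0.0777]]
yel [318.9828 161.569 ] [[ 0.6205 -0.073 ]]
```

>>> {"method": "drive_tool", "body": {"targets": [{"dx": 0, "dy": 0.01, "dz": 0.3, "yaw": 0, "fingers": 0}, {"dx": 0, "dy": 0, "dz": 0.4, "yaw": 0, "fingers": 0}, {"dx": 0, "dy": 0, "dz": 0.3, "yaw": 0, "fingers": 0}, {"dx": 0, "dy": 0, "dz": 0.15, "yaw": 0, "fingers": 0}, {"dx": 0, "dy": 0, "dz": 0.07, "yaw": 0, "fingers": 0}, {"dx": 0, "dy": 0, "dz": 0, "yaw": 0, "fingers": 0.4}, {"dx": 0, "dy": 0, "dz": 0, "yaw": 0, "fingers": 0.5}, {"dx": 0, "dy": 0, "dz": 0, "yaw": 0, "fingers": 0.6}, {"dx": 0, "dy": 0, "dz": 0, "yaw": 0, "fingers": 0.7}, {"dx": 0, "dy": 0, "dz": 0, "yaw": 0, "fingers": 0.8}, {"dx": 0, "dy": 0, "dz": 0, "yaw": 0, "fingers": 1}, {"dx": 0, "dy": 0, "dz": 0, "yaw": 0, "fingers": 1}, {"dx": 0, "dy": 0, "dz": 0, "yaw": 0, "fingers": 1}, {"dx": 0, "dy": 0, "dz": 0, "yaw": 0, "fingers": 1}]}}

```text
clock: 21.1
position: [0.6461, -0.0849, -0.019]
tool_rot: [3.141, 0.001, 2.669]
force: [-2.1, 1.0, 9.4]
grip_width: 0.0252
finger_force: 59.8
```

>>> {"method": "drive_tool", "body": {"targets": [{"dx": 0, "dy": 0, "dz": -0.05, "yaw": 0, "fingers": 1}, {"dx": 0, "dy": 0, "dz": -0.15, "yaw": 0, "fingers": 1}, {"dx": 0, "dy": 0, "dz": -0.3, "yaw": 0, "fingers": 1}, {"dx": 0, "dy": 0, "dz": -0.3, "yaw": 0, "fingers": 1}, {"dx": 0, "dy": 0, "dz": -0.1, "yaw": 0, "fingers": 1}, {"dx": 0.173, "dy": -0.088, "dz": 0, "yaw": 0, "fingers": 1}, {"dx": 0.311, "dy": -0.159, "dz": 0, "yaw": 0, "fingers": 1}, {"dx": 0.38, "dy": -0.195, "dz": 0, "yaw": 0, "fingers": 1}, {"dx": 0.38, "dy": -0.195, "dz": 0, "yaw": 0, "fingers": 1}, {"dx": 0.311, "dy": -0.159, "dz": 0, "yaw": 0, "fingers": 1}, {"dx": 0.172, "dy": -0.088, "dz": 0, "yaw": 0, "fingers": 1}, {"dx": 0, "dy": 0, "dz": 0, "yaw": -0.05, "fingers": 1}, {"dx": 0, "dy": 0, "dz": 0, "yaw": -0.09, "fingers": 1}, {"dx": 0, "dy": 0, "dz": 0, "yaw": -0.09, "fingers": 1}, {"dx": 0, "dy": 0, "dz": 0, "yaw": -0.09, "fingers": 1}, {"dx": 0, "dy": 0, "dz": 0, "yaw": -0.09, "fingers": 1}, {"dx": 0, "dy": 0, "dz": 0, "yaw": -0.09, "fingers": 1}, {"dx": 0, "dy": 0, "dz": 0, "yaw": -0.09, "fingers": 1}, {"dx": 0, "dy": 0, "dz": 0, "yaw": -0.062, "fingers": 1}, {"dx": 0, "dy": 0, "dz": 0, "yaw": 0, "fingers": 1}]}}

```text
clock: 23.1
position: [0.4513, -0.0851, 0.07]
tool_rot: [3.142, 0.0, -2.589]
force: [0.2, -0.7, -2.6]
grip_width: 0.0251
finger_force: 59.3
```

```bash
python3 - <<'E'
from h import *
s=readout.observe(); C=cam('wrist',s); im=grab_frame('wrist'); cv2.imwrite('pics/w5.png',im); print(s['position'],np.degrees(s['tool_rot']),s['qpos'],s['force'])
m=mask(im,(100,90,60),(125,255,255))
for c in blobs(m,300): print('blue',cv2.minAreaRect((plane(C,c,.134)*1000).astype(np.float32)))
m=mask(im,(18,100,80),(36,255,255))
for c in blobs(m,300): print('yel',cv2.minAreaRect((plane(C,c,.012)*1000).astype(np.float32)))
E
```

```text
[ 0.4513 -0.0851  0.07  ] [ 179.9956    0.0083 -148.3295] [ 0.0783  0.4615 -0.0268  2.1301  0.0225  0.5502  2.1587] [ 0.1892 -0.7182 -2.6287]
blue ((441.3019104003906, -91.5509033203125), (89.33686828613281, 25.520755767822266), 31.69147300720215)
yel ((449.8388671875, -239.12347412109375), (68.89537811279297, 65.37184143066406), 27.661884307861328)
yel ((431.3521728515625, 209.545166015625), (45.90449905395508, 91.30763244628906), 36.56617736816406)
yel ((457.1396179199219, -81.98764038085938), (32.621063232421875, 33.543785095214844), 31.655075073242188)
yel ((514.674560546875, -46.53709030151367), (33.998714447021484, 32.693031311035156), 31.677120208740234)
yel ((412.713134765625, -109.09332275390625), (35.807762145996094, 52.29861831665039), 31.628145217895508)
yel ((443.85394287109375, 256.6437072753906), (35.84214782714844, 55.75797653198242), 57.21210861206055)
```

>>> {"method": "drive_tool", "body": {"targets": [{"dx": 0, "dy": 0, "dz": 0.2, "yaw": 0, "fingers": 1}, {"dx": 0, "dy": 0, "dz": 0.3, "yaw": 0, "fingers": 1}, {"dx": 0, "dy": 0, "dz": 0.2, "yaw": 0, "fingers": 1}, {"dx": 0, "dy": 0, "dz": 0.08, "yaw": 0, "fingers": 1}, {"dx": 0, "dy": 0, "dz": 0.02, "yaw": 0, "fingers": 1}, {"dx": 0, "dy": 0, "dz": 0.01, "yaw": 0, "fingers": 1}, {"dx": 0, "dy": 0, "dz": 0, "yaw": 0, "fingers": 1}, {"dx": 0, "dy": 0, "dz": 0, "yaw": 0, "fingers": 1}]}}

```text
clock: 23.95
position: [0.452, -0.085, -0.0104]
tool_rot: [-3.141, 0.001, -2.591]
force: [-0.7, -0.6, -3.5]
grip_width: 0.0252
finger_force: 59.3
```

>>> {"method": "drive_tool", "body": {"targets": [{"dx": 0, "dy": 0, "dz": 0.015, "yaw": 0, "fingers": 1}, {"dx": 0, "dy": 0, "dz": 0.01, "yaw": 0, "fingers": 1}, {"dx": 0, "dy": 0, "dz": 0.01, "yaw": 0, "fingers": 1}, {"dx": 0, "dy": 0, "dz": 0, "yaw": 0, "fingers": 1}]}}

```text
clock: 24.35
position: [0.4514, -0.0849, -0.0147]
tool_rot: [3.142, -0.0, -2.59]
force: [0.2, 0.0, -3.2]
grip_width: 0.025
finger_force: 59.3
```

>>> {"method": "drive_tool", "body": {"targets": [{"dx": 0, "dy": 0, "dz": 0.006, "yaw": 0, "fingers": 1}, {"dx": 0, "dy": 0, "dz": 0, "yaw": 0, "fingers": 1}, {"dx": 0, "dy": 0, "dz": 0, "yaw": 0, "fingers": 1}]}}

```text
clock: 24.65
position: [0.4514, -0.085, -0.015]
tool_rot: [-3.142, 0.0, -2.59]
force: [-3.0, 0.5, 6.7]
grip_width: 0.0252
finger_force: 60.4
```

>>> {"method": "drive_tool", "body": {"targets": [{"dx": 0, "dy": 0, "dz": -0.003, "yaw": 0, "fingers": 1}, {"dx": 0, "dy": 0, "dz": 0, "yaw": 0, "fingers": 0.6}, {"dx": 0, "dy": 0, "dz": 0, "yaw": 0, "fingers": 0.4}, {"dx": 0, "dy": 0, "dz": 0, "yaw": 0, "fingers": 0.2}, {"dx": 0, "dy": 0, "dz": 0, "yaw": 0, "fingers": 0}, {"dx": 0, "dy": 0, "dz": 0, "yaw": 0, "fingers": 0}, {"dx": 0, "dy": 0, "dz": -0.2, "yaw": 0, "fingers": 0}, {"dx": 0, "dy": 0, "dz": -0.45, "yaw": 0, "fingers": 0}, {"dx": 0, "dy": 0, "dz": -0.45, "yaw": 0.0878, "fingers": 0}, {"dx": 0, "dy": 0, "dz": -0.05, "yaw": 0.0878, "fingers": 0}, {"dx": -0.168, "dy": 0.36, "dz": 0, "yaw": 0, "fingers": 0}, {"dx": -0.168, "dy": 0.36, "dz": 0, "yaw": 0, "fingers": 0}, {"dx": -0.168, "dy": 0.36, "dz": 0, "yaw": 0, "fingers": 0}, {"dx": -0.168, "dy": 0.36, "dz": 0, "yaw": 0, "fingers": 0}, {"dx": 0, "dy": 0, "dz": 0, "yaw": 0, "fingers": 0}, {"dx": 0, "dy": 0, "dz": 0, "yaw": 0, "fingers": 0}]}}

```text
clock: 26.25
position: [0.4768, 0.0725, 0.1]
tool_rot: [-3.142, -0.0, -2.864]
force: [-1.3, 0.0, -0.0]
grip_width: 0.085
finger_force: 0.0
```

```bash
python3 - <<'E'
from h import *
s=readout.observe(); C=cam('wrist',s); im=grab_frame('wrist'); cv2.imwrite('pics/w6.png',im); print(s['position'],np.degrees(s['tool_rot']))
m=mask(im,(0,120,70),(8,255,255))|mask(im,(172,120,70),(180,255,255))
for c in blobs(m,300): print('red',cv2.minAreaRect((plane(C,c,.044)*1000).astype(np.float32)))
b,gg,r=[x.astype(int) for x in cv2.split(im)]
hm=((r-gg<45)&(r<130)&(gg-r<=8)).astype(np.uint8); n,L,st,ce=cv2.connectedComponentsWithStats(hm)
for X in([.4454,.0633,.0445],[.4329,.107,.0445],[.4892,.0757,.0445]):
    p=proj(C,[X])[0]; j=L[int(p[1]),int(p[0])]; print(p,st[j,4],ce[j],plane(C,[ce[j]],.0445))
m=mask(im,(18,100,80),(36,255,255))
for c in blobs(m,300): print('yel',c.mean(0),cv2.minAreaRect((plane(C,c,.012)*1000).astype(np.float32)))
cv2.imwrite('pics/c8.png',im)
E
```

```text
[0.4768 0.0725 0.1   ] [-179.9959   -0.0164 -164.1023]
red ((459.4908142089844, 91.81076049804688), (77.6212158203125, 74.45220184326172), 15.9024658203125)
[317.5523 162.9658] 175 [317.6743 162.7314] [[0.4452 0.0633]]
[376.4271 162.8964] 166 [376.6506 162.4819] [[0.4325 0.1071]]
[317.5038 218.5576] 149 [317.7718 218.2013] [[0.4888 0.0758]]
yel [494.5539 209.0343] ((452.3523864746094, 241.75161743164062), (105.64419555664062, 104.35858917236328), 36.97847366333008)
yel [165.3811 112.6863] ((449.9156494140625, -83.6103286743164), (126.71929931640625, 56.8322639465332), 31.241788864135742)
yel [295.6872 313.5974] ((617.6201171875, 86.14722442626953), (87.17853546142578, 82.9913558959961), 39.20470428466797)
yel [389.9217 287.1478] ((550.9476318359375, 168.543212890625), (52.13800048828125, 34.12665557861328), 32.124332427978516)
yel [ 4.094  74.2308] ((450.855712890625, -205.3285675048828), (46.92704772949219, 10.266363143920898), 0.24804441630840302)
yel [100.3881  70.5373] ((425.50921630859375, -127.44769287109375), (18.72722625732422, 18.7210636138916), 53.74196243286133)
yel [120.5161 116.5484] ((458.03515625, -107.43614959716797), (18.383663177490234, 17.997398376464844), 6.381492614746094)
yel [139.322  159.5593] ((490.74566650390625, -87.43798828125), (18.653358459472656, 18.431360244750977), 56.45466995239258)
```

View pics/c8.png

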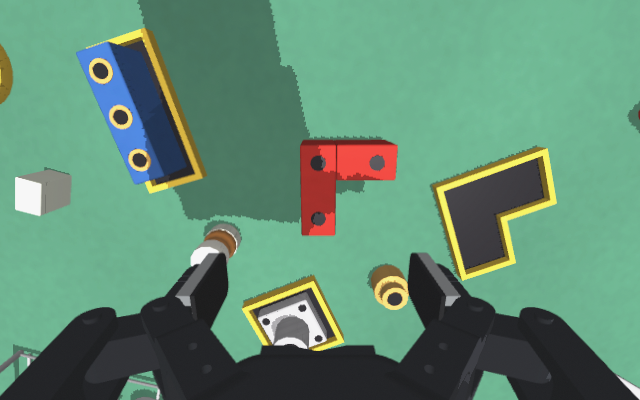

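Wrist view: the manifold sits in the slot nest (130,115) and the flange in the square nest (293,320). The angle's x-leg is centred at column 318, under the grasp point, and the L nest is at (495,210). I grasp the angle.

>>> {"method": "drive_tool", "body": {"squeeze": 80, "targets": [{"dx": 0, "dy": 0, "dz": 0.3, "yaw": 0, "fingers": 0}, {"dx": 0, "dy": 0, "dz": 0.4, "yaw": 0, "fingers": 0}, {"dx": 0, "dy": 0, "dz": 0.3, "yaw": 0, "fingers": 0}, {"dx": 0, "dy": 0, "dz": 0.15, "yaw": 0, "fingers": 0}, {"dx": 0, "dy": 0, "dz": 0.05, "yaw": 0, "fingers": 0}, {"dx": 0, "dy": 0, "dz": 0, "yaw": 0, "fingers": 0.4}, {"dx": 0, "dy": 0, "dz": 0, "yaw": 0, "fingers": 0.5}, {"dx": 0, "dy": 0, "dz": 0, "yaw": 0, "fingers": 0.6}, {"dx": 0, "dy": 0, "dz": 0, "yaw": 0, "fingers": 0.7}, {"dx": 0, "dy": 0, "dz": 0, "yaw": 0, "fingers": 0.8}, {"dx": 0, "dy": 0, "dz": 0, "yaw": 0, "fingers": 1}, {"dx": 0, "dy": 0, "dz": 0, "yaw": 0, "fingers": 1}, {"dx": 0, "dy": 0, "dz": 0, "yaw": 0, "fingers": 1}, {"dx": 0, "dy": 0, "dz": 0, "yaw": 0, "fingers": 1}]}}

```text
clock: 27.7
position: [0.4774, 0.072, -0.0189]
tool_rot: [-3.142, 0.001, -2.866]
force: [-2.0, -0.7, 16.9]
grip_width: 0.0269
finger_force: 79.0
```

>>> {"method": "drive_tool", "body": {"targets": [{"dx": 0, "dy": 0, "dz": -0.05, "yaw": 0, "fingers": 1}, {"dx": 0, "dy": 0, "dz": -0.15, "yaw": 0, "fingers": 1}, {"dx": 0, "dy": 0, "dz": -0.3, "yaw": 0, "fingers": 1}, {"dx": 0, "dy": 0, "dz": -0.3, "yaw": 0, "fingers": 1}, {"dx": 0, "dy": 0, "dz": -0.1, "yaw": 0, "fingers": 1}, {"dx": -0.05, "dy": 0.183, "dz": 0, "yaw": 0, "fingers": 1}, {"dx": -0.092, "dy": 0.335, "dz": 0, "yaw": 0, "fingers": 1}, {"dx": -0.125, "dy": 0.457, "dz": 0, "yaw": 0, "fingers": 1}, {"dx": -0.1, "dy": 0.366, "dz": 0, "yaw": 0, "fingers": 1}, {"dx": -0.05, "dy": 0.183, "dz": 0, "yaw": 0, "fingers": 1}, {"dx": 0, "dy": 0, "dz": 0, "yaw": -0.06, "fingers": 1}, {"dx": 0, "dy": 0, "dz": 0, "yaw": -0.09, "fingers": 1}, {"dx": 0, "dy": 0, "dz": 0, "yaw": -0.082, "fingers": 1}, {"dx": 0, "dy": 0, "dz": 0, "yaw": 0, "fingers": 1}, {"dx": 0, "dy": 0, "dz": 0, "yaw": 0, "fingers": 1}]}}

```text
clock: 29.2
position: [0.4754, 0.2297, 0.0698]
tool_rot: [3.141, -0.001, -2.506]
force: [-0.3, 0.1, -4.1]
grip_width: 0.0264
finger_force: 79.7
```

```bash
python3 - <<'E'
from h import *
s=readout.observe(); C=cam('wrist',s); im=grab_frame('wrist'); cv2.imwrite('pics/w7.png',im); print(s['position'],np.degrees(s['tool_rot']),s['force'],s['grip_width'])
zt=.0445+s['position'][2]+.0195
m=mask(im,(0,120,70),(8,255,255))|mask(im,(172,120,70),(180,255,255))
for c in blobs(m,300): print('red',cv2.minAreaRect((plane(C,c,zt)*1000).astype(np.float32)))
m=mask(im,(18,100,80),(36,255,255))
for c in blobs(m,300): print('yel',cv2.minAreaRect((plane(C,c,.012)*1000).astype(np.float32)))
b,gg,r=[x.astype(int) for x in cv2.split(im)]
hm=((r-gg<45)&(r<130)&(gg-r<=8)).astype(np.uint8); n,L,st,ce=cv2.connectedComponentsWithStats(hm)
# expected hole positions after placing: part frame from initial measurement
R=lambda a:np.array([[np.cos(a),-np.sin(a)],[np.sin(a),np.cos(a)]])
for X in([.4454,.0633],[.4329,.107],[.4892,.0757]):
    q=R(np.radians(36.8-15.9))@(np.array(X)-[.4615,.092])+[.4537,.243]
    p=proj(C,[[*q,zt]])[0].round().astype(int); j=L[p[1],p[0]]; print('want',q,'seen',plane(C,[ce[j]],zt),st[j,4])
E
```

```text
[0.4754 0.2297 0.0698] [ 179.9877   -0.0299 -143.5762] [-0.2682  0.1162 -4.0954] 0.02644060373477406
red ((450.3911437988281, 239.64126586914062), (79.88060760498047, 73.46393585205078), 36.0645751953125)
red ((380.84771728515625, 279.60296630859375), (54.750587463378906, 14.522069931030273), 68.56376647949219)
yel ((617.4324951171875, 88.95165252685547), (82.87523651123047, 88.14625549316406), 39.51057815551758)
yel ((551.1399536132812, 165.8517608642578), (34.28633117675781, 48.10759735107422), 89.2004623413086)
yel ((425.3904113769531, 223.5555877685547), (33.684146881103516, 101.64469909667969), 37.50680160522461)
want [0.4489 0.2104] seen [[0.4482 0.2095]] 655
want [0.4216 0.2468] seen [[0.4216 0.2461]] 636
want [0.4854 0.2377] seen [[0.4848 0.2362]] 490
```

Hole positions agree with the wanted ones to about 1 mm. I lower it.

>>> {"method": "drive_tool", "body": {"targets": [{"dx": 0, "dy": 0.008, "dz": 0.2, "yaw": 0, "fingers": 1}, {"dx": 0, "dy": 0, "dz": 0.3, "yaw": 0, "fingers": 1}, {"dx": 0, "dy": 0, "dz": 0.2, "yaw": 0, "fingers": 1}, {"dx": 0, "dy": 0, "dz": 0.08, "yaw": 0, "fingers": 1}, {"dx": 0, "dy": 0, "dz": 0.02, "yaw": 0, "fingers": 1}, {"dx": 0, "dy": 0, "dz": 0.005, "yaw": 0, "fingers": 1}, {"dx": 0, "dy": 0, "dz": 0, "yaw": 0, "fingers": 1}, {"dx": 0, "dy": 0, "dz": 0, "yaw": 0, "fingers": 1}]}}

```text
clock: 30.05
position: [0.4756, 0.2308, -0.0096]
tool_rot: [-3.141, 0.001, -2.502]
force: [0.8, 0.0, -3.5]
grip_width: 0.0264
finger_force: 79.3
```

>>> {"method": "drive_tool", "body": {"targets": [{"dx": 0, "dy": 0, "dz": 0.015, "yaw": 0, "fingers": 1}, {"dx": 0, "dy": 0, "dz": 0.015, "yaw": 0, "fingers": 1}, {"dx": 0, "dy": 0, "dz": 0.01, "yaw": 0, "fingers": 1}, {"dx": 0, "dy": 0, "dz": 0, "yaw": 0, "fingers": 1}]}}

```text
clock: 30.45
position: [0.4751, 0.2305, -0.0145]
tool_rot: [3.142, -0.0, -2.502]
force: [0.3, 0.0, -3.7]
grip_width: 0.0265
finger_force: 79.4
```

>>> {"method": "drive_tool", "body": {"targets": [{"dx": 0, "dy": 0, "dz": 0.006, "yaw": 0, "fingers": 1}, {"dx": 0, "dy": 0, "dz": 0.002, "yaw": 0, "fingers": 1}, {"dx": 0, "dy": 0, "dz": 0, "yaw": 0, "fingers": 1}, {"dx": 0, "dy": 0, "dz": 0, "yaw": 0, "fingers": 1}]}}

```text
clock: 30.85
position: [0.4752, 0.2305, -0.0148]
tool_rot: [-3.142, 0.0, -2.502]
force: [-3.5, -0.9, 8.0]
grip_width: 0.0264
finger_force: 81.3
```

>>> {"method": "drive_tool", "body": {"targets": [{"dx": 0, "dy": 0, "dz": -0.003, "yaw": 0, "fingers": 1}, {"dx": 0, "dy": 0, "dz": 0, "yaw": 0, "fingers": 0.6}, {"dx": 0, "dy": 0, "dz": 0, "yaw": 0, "fingers": 0.5}, {"dx": 0, "dy": 0, "dz": 0, "yaw": 0, "fingers": 0.4}, {"dx": 0, "dy": 0, "dz": 0, "yaw": 0, "fingers": 0.35}, {"dx": 0, "dy": 0, "dz": 0, "yaw": 0, "fingers": 0.35}, {"dx": 0, "dy": 0, "dz": -0.2, "yaw": 0, "fingers": 0.35}, {"dx": 0, "dy": 0, "dz": -0.45, "yaw": 0, "fingers": 0.35}, {"dx": 0, "dy": 0, "dz": -0.45, "yaw": 0, "fingers": 0.35}, {"dx": 0, "dy": 0, "dz": -0.45, "yaw": 0, "fingers": 0.35}, {"dx": 0, "dy": 0, "dz": -0.45, "yaw": 0, "fingers": 0.35}, {"dx": 0, "dy": 0, "dz": -0.45, "yaw": 0, "fingers": 0.35}, {"dx": 0.11, "dy": -0.416, "dz": 0, "yaw": 0, "fingers": 0.35}, {"dx": 0.11, "dy": -0.416, "dz": 0, "yaw": 0, "fingers": 0.35}, {"dx": 0.11, "dy": -0.416, "dz": 0, "yaw": 0, "fingers": 0.35}, {"dx": 0.11, "dy": -0.416, "dz": 0, "yaw": 0, "fingers": 0.35}, {"dx": 0.11, "dy": -0.416, "dz": 0, "yaw": 0, "fingers": 0.35}, {"dx": 0, "dy": 0, "dz": 0, "yaw": 0, "fingers": 0.35}, {"dx": 0, "dy": 0, "dz": 0, "yaw": 0, "fingers": 0.35}]}}

```text
clock: 32.75
position: [0.5552, 0.0301, 0.2299]
tool_rot: [3.141, -0.0, -2.503]
force: [-0.5, 1.7, -0.1]
grip_width: 0.0555
finger_force: 0.0
```

```bash
python3 - <<'E'
from h import *
s=readout.observe(); C=cam('wrist',s); im=grab_frame('wrist'); print(s['clock'],s['position'],np.degrees(s['tool_rot']),s['force'])
b=grab_frame('side'); cv2.imwrite('pics/c9.png',cv2.resize(np.vstack([im[:300],b[60:320]]),(640,560)))
print('master proj',proj(C,[[.5474,.1647,.034]]),'round',proj(C,[[.453,-.2433,.012]]))
m=mask(im,(0,120,125),(8,255,255))|mask(im,(172,120,125),(180,255,255))
for c in blobs(m,300): print('red',cv2.minAreaRect((plane(C,c,.048)*1000).astype(np.float32)))
m=mask(im,(100,90,100),(125,255,255))
for c in blobs(m,300): print('blue',cv2.minAreaRect((plane(C,c,.048)*1000).astype(np.float32)))
E
```

```text
32.75 [0.5552 0.0301 0.2299] [ 179.9876   -0.0174 -143.4381] [-0.4828  1.673  -0.0953]
master proj [[404.0916 226.1638]] round [[174.1891 -51.4283]]
red ((453.6754150390625, 242.33456420898438), (74.52098846435547, 74.78825378417969), 36.65084457397461)
red ((356.45452880859375, 345.14739990234375), (96.63676452636719, 24.57830047607422), 67.74789428710938)
blue ((459.2955017089844, -80.54877471923828), (80.6592025756836, 25.510160446166992), 31.832469940185547)
blue ((539.1375122070312, 594.1038818359375), (123.04083251953125, 41.53017807006836), 88.74535369873047)
```

View pics/c9.png

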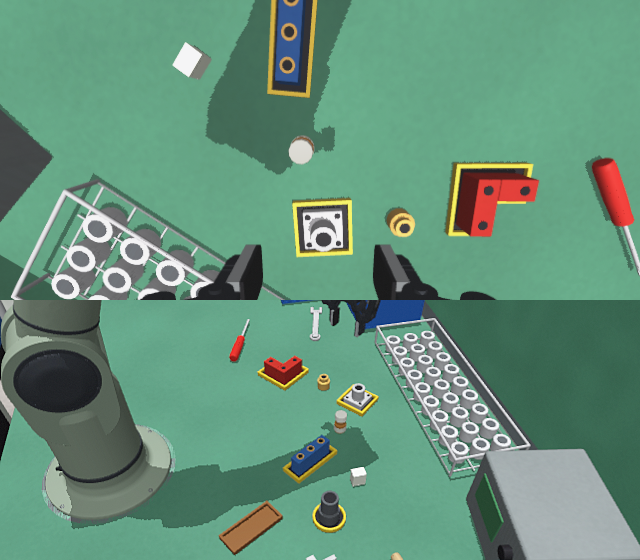

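Both views show all four parts upright in their nests. The master is still at (402,225), and its predicted pixel was (404,226). I hand in.

```bash
python3 -c "
from workcell import workorder
print(workorder.job_done())"
```

```text
the job is handed in; nothing more can be done
None
```

I placed all four parts upright in their matching nests and left the brass master where it stood, then handed the job in at about 33 s of the 93 s allowed; no verdict came back.

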